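# Load, lock and key on the sauce-jar warmer

## Task

Stand every jar waiting on the counter upright and fully down in a free well of the jar warmer, leaving the jar that is already there in a well, and turn the filler's lock collar clockwise to its locked stop, with its wing in line with the row of wells. Only when all that is done, push the key from the wooden block fully into the key switch, turn it clockwise as far as it goes to on, then draw it out and stand it fully back in its block. Do not disturb the tins or the dish.

Things in the scene. Friction and masses are not known exactly. Their poses are not given: they have to be found in the camera images.
- jar0: waiting jar (may be absent), starts upright on the counter: amber glass sauce jar with steel lid, 64 mm diameter, 76 mm tall (parallel sides up to 64 mm), thick heavy base, 0.28 kg; origin at the centre of its underside, z up its axis.
- jar1: waiting jar (may be absent), starts upright on the counter: amber glass sauce jar with steel lid, 64 mm diameter, 76 mm tall (parallel sides up to 64 mm), thick heavy base, 0.28 kg; origin at the centre of its underside, z up its axis.
- jar2: waiting jar (may be absent), starts upright on the counter: amber glass sauce jar with steel lid, 64 mm diameter, 76 mm tall (parallel sides up to 64 mm), thick heavy base, 0.28 kg; origin at the centre of its underside, z up its axis.
- old0: jar already standing in well0 at the start (only one of old0 to old3 is present): amber glass sauce jar with steel lid, 64 mm diameter, 76 mm tall (parallel sides up to 64 mm), thick heavy base, 0.28 kg; origin at the centre of its underside, z up its axis.
- old1: jar already standing in well1 at the start (only one of old0 to old3 is present): amber glass sauce jar with steel lid, 64 mm diameter, 76 mm tall (parallel sides up to 64 mm), thick heavy base, 0.28 kg; origin at the centre of its underside, z up its axis.
- old2: jar already standing in well2 at the start (only one of old0 to old3 is present): amber glass sauce jar with steel lid, 64 mm diameter, 76 mm tall (parallel sides up to 64 mm), thick heavy base, 0.28 kg; origin at the centre of its underside, z up its axis.
- old3: jar already standing in well3 at the start (only one of old0 to old3 is present): amber glass sauce jar with steel lid, 64 mm diameter, 76 mm tall (parallel sides up to 64 mm), thick heavy base, 0.28 kg; origin at the centre of its underside, z up its axis.
- warmer: fixed steel jar warmer, 210 (x) by 330 (y) by 60 mm high; origin at its underside's centre; y runs along the row of four wells (round, 70 mm wide, 28 mm deep, 80 mm apart, 40 mm to +x of the origin); the controls are on the side facing the robot (-x). On its top 60 mm to -x are the lock collar (75 mm to +y) and key switch (75 mm to -y).
- well0 (a point): centre of the floor of well 0 (counted from the warmer's -y end), 32 mm above the counter and 28 mm below the warmer's top; axes as the warmer.
- well1 (a point): centre of the floor of well 1 (counted from the warmer's -y end), 32 mm above the counter and 28 mm below the warmer's top; axes as the warmer.
- well2 (a point): centre of the floor of well 2 (counted from the warmer's -y end), 32 mm above the counter and 28 mm below the warmer's top; axes as the warmer.
- well3 (a point): centre of the floor of well 3 (counted from the warmer's -y end), 32 mm above the counter and 28 mm below the warmer's top; axes as the warmer.
- collar_grip (a point): point on the axis of the black lock collar (64 mm round ring, 14 mm high, on the warmer's top) at mid height (22 mm above the ring's top) of its upright wing, a plate 12 mm thick, 56 mm long, 34 mm high (14 to 48 mm above the warmer's top); its z is up, its y runs along the wing's length and turns with it.
- collar (a joint): angle of the lock collar about the vertical, counter-clockwise from above positive: 0 is locked (stop; wing along the row of wells, in line with two small ridges on the warmer), greater is open (up to 1.45).
- switch_slot (a point): centre of the slot's mouth in the top of the key switch, a metal cylinder 50 mm across and 40 mm high on the warmer's top (mouth 100 mm above the counter). The slot is 28.4 mm long along this point's x, 10.4 mm wide along its y, 35 mm deep; the point turns with the cylinder, z up.
- switch (a joint): angle of the key switch, clockwise from above positive: 0 is off (slot across the warmer, along its x), 1.571 is on (stop; slot along the row of wells). It stays where it is left.
- key: loose key, 76 mm tall overall, standing upright in its block: steel blade 26 mm (x) by 8 mm (y) and 32 mm long with its last 8 mm narrower (21 by 4.5), under a black bow 44 mm (x) by 12 mm (y) by 44 mm (z 32 to 76 mm). Origin at the centre of the blade's tip, z up to the bow. It fits either way round. The bow's shoulder stops it 32 mm deep.
- key_tip (a point): same point as the key's origin: centre of the blade's lower tip.
- block_slot (a point): centre of the slot's mouth in the top of the fixed wooden key block (75 by 70 by 45 mm high); slot 28.5 mm along this point's x, 10.5 mm along its y, 34 mm deep; z up. The key starts in it.
- tin0: bystander food tin, 72 mm diameter, 110 mm tall, origin at underside centre; leave alone.
- tin1: bystander food tin, like tin0; leave alone.
- dish: bystander white bowl, 100 mm across, 45 mm high; leave alone.
There are look-alikes about, which are no part of the job. There is more than one size of the key; the job needs the smallest.

How it is judged (in metres and radians):
On the way, in this order (a step that is already met when the one before it is completed fails the run):
1. all jars stand fully down in wells and the lock collar is at its locked stop (((horizontal distance between jar0 and well0 below 0.007 m and z of jar0 in the frame of well0 below 0.006 m) or (horizontal distance between jar0 and well1 below 0.007 m and z of jar0 in the frame of well1 below 0.006 m) or (horizontal distance between jar0 and well2 below 0.007 m and z of jar0 in the frame of well2 below 0.006 m) or (horizontal distance between jar0 and well3 below 0.007 m and z of jar0 in the frame of well3 below 0.006 m)) and angle between each of jar0, jar1, jar2, old0, old1, old2, old3's own z axis and vertical below 0.12 rad and ((horizontal distance between jar1 and well0 below 0.007 m and z of jar1 in the frame of well0 below 0.006 m) or (horizontal distance between jar1 and well1 below 0.007 m and z of jar1 in the frame of well1 below 0.006 m) or (horizontal distance between jar1 and well2 below 0.007 m and z of jar1 in the frame of well2 below 0.006 m) or (horizontal distance between jar1 and well3 below 0.007 m and z of jar1 in the frame of well3 below 0.006 m)) and ((horizontal distance between jar2 and well0 below 0.007 m and z of jar2 in the frame of well0 below 0.006 m) or (horizontal distance between jar2 and well1 below 0.007 m and z of jar2 in the frame of well1 below 0.006 m) or (horizontal distance between jar2 and well2 below 0.007 m and z of jar2 in the frame of well2 below 0.006 m) or (horizontal distance between jar2 and well3 below 0.007 m and z of jar2 in the frame of well3 below 0.006 m)) and ((horizontal distance between old0 and well0 below 0.007 m and z of old0 in the frame of well0 below 0.006 m) or (horizontal distance between old0 and well1 below 0.007 m and z of old0 in the frame of well1 below 0.006 m) or (horizontal distance between old0 and well2 below 0.007 m and z of old0 in the frame of well2 below 0.006 m) or (horizontal distance between old0 and well3 below 0.007 m and z of old0 in the frame of well3 below 0.006 m)) and ((horizontal distance between old1 and well0 below 0.007 m and z of old1 in the frame of well0 below 0.006 m) or (horizontal distance between old1 and well1 below 0.007 m and z of old1 in the frame of well1 below 0.006 m) or (horizontal distance between old1 and well2 below 0.007 m and z of old1 in the frame of well2 below 0.006 m) or (horizontal distance between old1 and well3 below 0.007 m and z of old1 in the frame of well3 below 0.006 m)) and ((horizontal distance between old2 and well0 below 0.007 m and z of old2 in the frame of well0 below 0.006 m) or (horizontal distance between old2 and well1 below 0.007 m and z of old2 in the frame of well1 below 0.006 m) or (horizontal distance between old2 and well2 below 0.007 m and z of old2 in the frame of well2 below 0.006 m) or (horizontal distance between old2 and well3 below 0.007 m and z of old2 in the frame of well3 below 0.006 m)) and ((horizontal distance between old3 and well0 below 0.007 m and z of old3 in the frame of well0 below 0.006 m) or (horizontal distance between old3 and well1 below 0.007 m and z of old3 in the frame of well1 below 0.006 m) or (horizontal distance between old3 and well2 below 0.007 m and z of old3 in the frame of well2 below 0.006 m) or (horizontal distance between old3 and well3 below 0.007 m and z of old3 in the frame of well3 below 0.006 m)) and value of joint collar below 0.12 rad), for 0.2 s.
2. the key is fully in the switch (horizontal distance between key_tip and switch_slot below 0.005 m and z of key_tip in the frame of switch_slot below -0.026 m and angle between key's own z axis and vertical below 0.15 rad), for 0.2 s.
3. the switch is turned to on with the key in it (value of joint switch above 1.42 rad and horizontal distance between key_tip and switch_slot below 0.005 m and z of key_tip in the frame of switch_slot below -0.02 m and angle between key's own z axis and vertical below 0.15 rad), for 0.1 s.
At the end, for the whole second after the job is handed in: Every jar present is upright (0.12 rad), within 7 mm of a well's centre and 6 mm of its floor; collar within 0.12 rad of locked; switch within 0.15 rad of on; key upright (0.15 rad), 25 mm or more down its block's slot, within 5 mm of centre; all at rest (all of step 1 and value of joint switch above 1.42 rad and horizontal distance between key_tip and block_slot below 0.005 m and z of key_tip in the frame of block_slot below -0.025 m and angle between key's own z axis and vertical below 0.15 rad and linear speed of each of jar0, jar1, jar2, key below 0.02 m/s); the robot touches nothing.
It fails at once if the switch is turned on while the collar is not locked (value of joint switch above 0.8 rad and value of joint collar above 0.2 rad).
It fails at once if a bystander (tin0) is disturbed by more than 30 mm (distance of tin0 from where it was at the start of the episode above 0.03 m).
It fails at once if a bystander (tin1) is disturbed by more than 30 mm (distance of tin1 from where it was at the start of the episode above 0.03 m).
It fails at once if a bystander (dish) is disturbed by more than 30 mm (distance of dish from where it was at the start of the episode above 0.03 m).
Of old0, old1, old2, old3 only 1 to 1 are there at a start; the rules pass over those that are not, and their reading is None.
Of jar0, jar1, jar2 only 2 to 3 are there at a start; the rules pass over those that are not, and their reading is None.
At some moment in a run one of jar0, jar1, jar2 may be knocked a few centimetres aside while the robot is not near it.
It also fails if it takes over 208 s, if anything falls off the work surface, if the arm or the gripper's body presses on something with over 40 N, if the wrist force passes 120 N, or if a joint passes its speed limit or range.

## Robot

A 6-joint arm with a two-finger parallel gripper is mounted at the origin on the work surface. World frame = base frame: x ahead of the robot, y to its left, z up, the work surface at z = 0. Lengths are in m, angles in degrees, forces in N, time in s.
With the tool pointing down it reaches from about 0.25 to 0.8 m from the base axis. Payload 3.9 kg.
Tool frame: the origin (TCP) lies midway between the tips of the shut fingers; the grasp point (between the pads) lies 19 mm behind it; z points along the fingers, y is the line along which they close (so a half turn about z gives the same grasp; the last joint's range is limited). The gripper opens to 85 mm and grips with 20 to 120 N. Pads are 22 mm wide; open, the fingers measure 114 mm over their backs; the gripper's body (76 mm by 85 mm) begins 54 mm behind the grasp point. The pads swing forward as they close: fully open they stand 13 mm farther back than shut.
Start: joints at [-69.213, 14.897, -7.913, 67.191, 0, 90], TCP at [0.186, -0.491, 0.196] pointing down, gripper open.
Joint ranges: [-159.42, 159.42], [-47.68, 98.78], [-73.54, 78.23], [-108.79, 121.32], [-90, 84.71], [-180, 180]. Speed limits (degrees/s): [147.25, 147.25, 180, 180, 180, 180].

## Interface

Orientations are given as a 3x3 rotation matrix whose columns are the frame's x, y, z axes.
In Python, from station import r gives the robot as it stands. The module is installed in compiled form; this text tells all that it offers.
- The arm moves only by the tool send_rows, never from a script. Its argument "series" is a list that holds one entry, the list of rows, each a list of 6 numbers: the shift along the world's x, y, z in mm, then the turn, a rotation vector about the world's x, y, z in degrees. In form: [[[tx, ty, tz, wx, wy, wz], ...]]. A call has 1 to 8 rows; each row shifts and turns the commanded pose from where the row before left it; what a row does not reach is not made up. A row lasts 1/12 s, in which the tool goes at most 41.7 mm and 7.16 degrees, less where a joint would pass 70% of its speed; a pose out of reach is approached as far as the arm can. A call with a gripper value outside its range is refused whole. "hand" is the opening, from 0 (shut) to 1 (fully open), set as the call begins (left out, the last holds). The fingers move at their own pace and stop on an object; "newtons" is the grip in N (left out, the last holds). Time passes only in rows, so rows that do not move let the fingers close. It gives the time, the measured TCP pose, the force, the opening and the grip force at its end, in the units of the state.
- r.read_state(): the state, without advancing time (a new reading comes with each control period).
- r.read_camera(name): name is "scene" or "top"; returns a dict with "color" (420x560x3 uint8, red, green, blue), "vertical_fov" (degrees; the focal length in pixels is half the picture's height over the tangent of half this angle, whatever the lens; pixels are square), "cx", "cy" (the principal point, pixels), "position" and "rotation" of the camera in the world. Camera axes: x right, y down, z forward; pixel columns grow to the right and rows downward; lengths in m; the calibration is good to about 2 mm. A picture is of the moment at which its call begins. There is no depth.
- r.sign_off(): hands the job in; it is judged then, once.
Trained networks look in a picture, given as the dict that the camera call returned (one of the last four; its "shot" number tells which), for a name from the list of things; names that differ only in an ending like _2 or _b are one class to them, and where a whole thing is asked for, a point or a joint stands for the part that bears it (a point fixed in the world has none). Each returns a list of dicts, best first, with "p" (0 to 1); they miss things now and then, are a little off and sometimes report something else, mostly with a low value. They report only what shows in the picture. A call takes as long as a camera call. They do not tell look-alikes from the thing itself.
- r.look_for(picture, query): "point" ([x, y, z] in m, in world coordinates, good to about 4 mm: the middle of the surface that is visible of it).
- r.outline_of(picture, query): "region" (420x560 bool, what is visible of it).
The state is a dict: "t": time; "joint_pos": joint angles; "joint_velocities": joint speeds; "effort": joint torques, N m; "ee_pos": TCP position; "orientation": TCP orientation; "force": force on the tool from outside, world axes, zero at the start; "moment": the same for the moment, N m; "grip_width": opening from 0.0 (shut) to 1.0 (fully open); "grip_force": force on a finger pad.
Only numpy, scipy, OpenCV 4.12 (cv2) and the standard library are available. Lean on these libraries where they do the work, as an engineer would, in place of code of your own. Each camera call takes 0.05 s, during which the arm holds its last target. There are 200 camera calls.

## Working session

There is one attempt and no reset: what is moved stays moved. The work goes in short steps, Python scripts to look and compute and a tool call to move; the robot and the scene stay as the last step left them, time stands still between calls to the robot, and variables do not carry over. Pictures are saved under pics/ and viewed, at most 14 in all, crops included, and the job is handed in when it is done.

Besides the shell and the picture viewer there is one more tool, called as a command line: name --argument value ..., lists and objects as JSON in quotes. send_rows: Moves the arm, as the interface text tells. Its arguments: {"type":"object","properties":{"series":{"type":"array"},"hand":{"type":"number"},"newtons":{"type":"number"}},"required":["series"]}

```bash
mkdir -p pics; cat > h.py <<'E'
import numpy as np, cv2
from station import r
def save(p,n,crop=None,s=1):
    im=cv2.cvtColor(p["color"],cv2.COLOR_RGB2BGR)
    if crop: x0,y0,x1,y1=crop; im=im[y0:y1,x0:x1]
    im=cv2.resize(im,None,fx=s,fy=s,interpolation=cv2.INTER_CUBIC); cv2.imwrite("pics/"+n,im)
def f(p): return p["color"].shape[0]/2/np.tan(np.radians(p["vertical_fov"])/2)
def pix(p,X):
    c=np.array(p["rotation"]).T@(np.array(X)-p["position"]); return f(p)*c[:2]/c[2]+[p["cx"],p["cy"]]
def atz(p,uv,z):
    d=np.array(p["rotation"])@np.array([(uv[0]-p["cx"])/f(p),(uv[1]-p["cy"])/f(p),1]); o=np.array(p["position"])
    return o+d*(z-o[2])/d[2]
E
python3 - <<'E'
from h import *
a=r.read_camera("scene"); b=r.read_camera("top")
save(a,"s1.png",s=1.4); save(b,"t1.png",s=1.4)
for n,p in(("scene",a),("top",b)):
    print(n,np.round(p["position"],3),np.round(p["rotation"],2).tolist(),p["vertical_fov"],p["cx"],p["cy"])
    for q in["jar0","warmer","collar_grip","switch_slot","key","block_slot","tin0","dish"]:
        print(q,[(round(d["p"],2),np.round(d["point"],3).tolist(),np.round(pix(p,d["point"])).tolist()) for d in r.look_for(p,q)])
s=r.read_state();print(s)
E
```

```text
scene [1.202 0.211 0.645] [[-0.32, 0.58, -0.75], [0.95, 0.19, -0.25], [-0.0, -0.79, -0.62]] 56.931611063061716 280.77761250972566 203.39747961769461
jar0 [(0.85, [0.58, 0.245, 0.062], [391.0, 252.0]), (0.78, [0.446, 0.239, 0.062], [394.0, 213.0]), (0.6, [0.561, 0.412, 0.058], [475.0, 265.0])]
warmer [(0.89, [0.602, -0.013, 0.062], [271.0, 233.0])]
collar_grip [(0.89, [0.533, 0.058, 0.074], [311.0, 216.0])]
switch_slot [(0.61, [0.526, -0.091, 0.096], [251.0, 195.0]), (0.59, [0.465, -0.334, 0.071], [176.0, 172.0])]
key [(0.8, [0.47, -0.451, 0.068], [138.0, 166.0]), (0.78, [0.361, -0.361, 0.07], [186.0, 152.0]), (0.62, [0.459, -0.331, 0.07], [178.0, 171.0]), (0.2, [0.599, -0.02, 0.057], [269.0, 233.0])]
block_slot [(0.88, [0.482, -0.323, 0.038], [178.0, 186.0])]
tin0 [(0.76, [0.702, -0.351, 0.078], [113.0, 224.0]), (0.61, [0.598, -0.416, 0.097], [117.0, 186.0])]
dish [(0.83, [0.672, 0.335, 0.028], [430.0, 308.0])]
top [ 0.239 -0.017  1.668] [[-0.02, -0.99, 0.17], [-1.0, 0.02, 0.0], [-0.01, -0.17, -0.99]] 42.06180823901965 279.13909630004815 205.33411431919845
jar0 [(0.91, [0.421, 0.236,
[... 897 characters left out ...]
-2.24947392e-03,  8.99994890e+01]), 'joint_velocities': array([-0.02595078, -0.07019799,  0.05027077,  0.01287108,  0.00673795,
       -0.06944393]), 'effort': array([ 5.94055709e-04, -4.05597925e+01,  2.54238456e+01,  7.72597941e-04,
        3.81861992e-05, -1.41158458e-05]), 'ee_pos': array([ 0.18630203, -0.49085603,  0.19645662]), 'orientation': array([[ 9.34912119e-01,  3.54879317e-01,  5.56718287e-06],
       [ 3.54879315e-01, -9.34912111e-01, -1.25300667e-04],
       [-3.92617885e-05,  1.19120790e-04, -9.99999992e-01]]), 'force': array([-0.24392794, -0.30524949,  0.37298547]), 'moment': array([ 0.00869399, -0.00235214,  0.00457516]), 'grip_force': 0.0, 'grip_width': 0.9999082449638567}
```

View pics/s1.png

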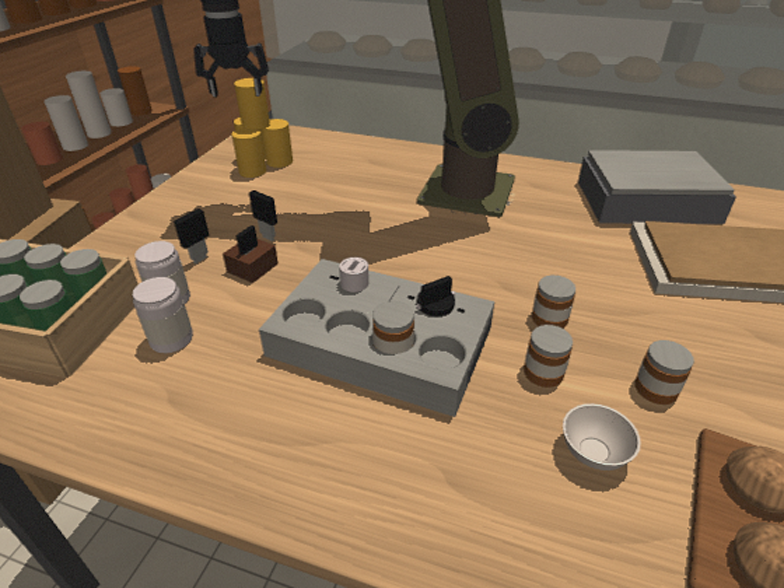

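View pics/t1.png

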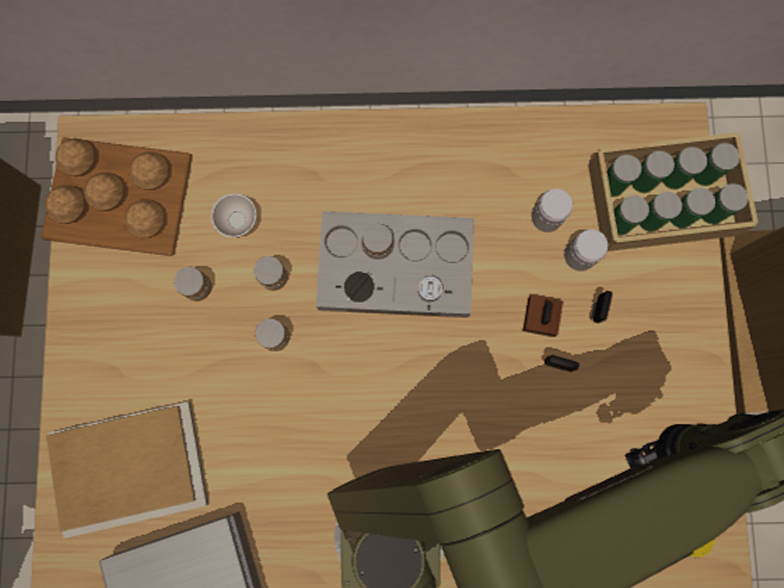

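The three waiting jars are at scene px (391,252), (394,213) and (475,265). The old jar is in well2, the collar is open at (311,216), and the switch is off at (251,195).

Key candidates: bow in the block at (178,171), a larger one standing at (138,166), and another larger one at (186,152). I choose the one in the block and will check it in a crop while fitting poses.

```bash
cat >> h.py <<'E'
from scipy.optimize import minimize
def box(lx,ly,z0,z1,ox=0,oy=0): return np.array([[ox+sx*lx/2,oy+sy*ly/2,z] for sx in(-1,1) for sy in(-1,1) for z in(z0,z1)])
def cyl(d,z0,z1):
    t=np.linspace(0,2*np.pi,40); return np.array([[d/2*np.cos(a),d/2*np.sin(a),z] for a in t for z in(z0,z1)])
JAR=np.vstack([cyl(.064,0,.064),cyl(.058,.064,.076)]); 
def hull(p,V,q):
    c,s=np.cos(q[2]),np.sin(q[2]); W=V@np.array([[c,s,0],[-s,c,0],[0,0,1]])+[q[0],q[1],0]
    C=(W-p["position"])@np.array(p["rotation"]); u=f(p)*C[:,:2]/C[:,2:]+[p["cx"],p["cy"]]
    return cv2.convexHull(u.astype(np.float32))[:,0]
def mask(p,V,q,S=4):
    m=np.zeros((420*2,560*2),np.uint8); cv2.fillConvexPoly(m,np.round((hull(p,V,q)+.5)*2*16-8).astype(np.int32),1,cv2.LINE_8,4); return m
def region(p,name,near,minp=0.1):
    best=None
    for d in r.outline_of(p,name):
        m=np.array(d["region"],np.uint8)
        if m.sum()<10 or d["p"]<minp: continue
        ys,xs=np.nonzero(m); k=np.hypot(xs.mean()-near[0],ys.mean()-near[1])
        if best is None or k<best[0]: best=(k,m)
    return best[1] if best and best[0]<20 else None
def fit(views,V,q0,hullit=False,yaw=True):
    T=[]
    for p,m in views:
        if hullit: h=cv2.convexHull(np.argwhere(m)[:,::-1].astype(np.int32)); m=m.copy(); cv2.fillConvexPoly(m,h,1)
        T.append((p,cv2.resize(m,None,fx=2,fy=2,interpolation=cv2.INTER_NEAREST)))
    def cost(q):
        q=list(q)+([] if yaw else [0]); return sum(1-(a&b).sum()/max(1,(a|b).sum()) for p,b in T for a in[mask(p,V,q)])
    q=np.array(q0[:3] if yaw else q0[:2],float)
    for st in(.012,.004):
        sim=np.vstack([q]+[q+np.eye(len(q))[i]*(st if i<2 else st*10) for i in range(len(q))])
        q=minimize(cost,q,method="Nelder-Mead",options=dict(initial_simplex=sim,xatol=1e-5,fatol=1e-5)).x
    return np.round(q,4),round(cost(q)/len(T),3)
E
cat > m.py <<'E'
from h import *
a=r.read_camera("scene"); b=r.read_camera("top")
save(a,"k1.png",(110,120,290,240),4)
jobs=[("warmer",box(.21,.33,0,.06),(.57,-.025,0),.03,True,True)]+[("jar0",JAR,q,.04,False,False) for q in((.548,.242),(.421,.236),(.537,.408))]+\
 [("block_slot",box(.075,.07,0,.045),(.452,-.333,0),.025,True,True),("key",box(.044,.012,.055,.087),(.458,-.335,1.4),.07,False,True),("old2",JAR+[0,0,.032],(.61,.01),.08,False,False),
 ("tin0",cyl(.072,0,.11),(.585,-.42),.055,False,False),("tin0",cyl(.072,0,.11),(.67,-.36),.055,False,False)]
for n,V,q,z,hi,yaw in jobs:
    vs=[(p,region(p,n,pix(p,[q[0],q[1],z]))) for p in(a,b)]; vs=[v for v in vs if v[1] is not None]
    print(n,len(vs),fit(vs,V,q,hi,yaw) if vs else None,[fit([v],V,q,hi,yaw) for v in vs])
E
python3 m.py
```

```text
warmer 2 (array([ 0.5747, -0.024 , -0.0671]), np.float64(0.047)) [(array([ 0.576 , -0.0237, -0.0663]), np.float64(0.07)), (array([ 0.5743, -0.0247, -0.0729]), np.float64(0.023))]
jar0 2 (array([0.559, 0.247]), np.float64(0.046)) [(array([0.5593, 0.2465]), np.float64(0.031)), (array([0.5599, 0.2478]), np.float64(0.052))]
jar0 2 (array([0.4252, 0.2418]), np.float64(0.1)) [(array([0.4211, 0.2421]), np.float64(0.11)), (array([0.4247, 0.2415]), np.float64(0.085))]
jar0 2 (array([0.5397, 0.4164]), np.float64(0.042)) [(array([0.5389, 0.416 ]), np.float64(0.031)), (array([0.5401, 0.4173]), np.float64(0.038))]
block_slot 2 (array([ 0.4561, -0.3408, -0.1847]), np.float64(0.073)) [(array([ 0.4571, -0.3397, -0.2311]), np.float64(0.083)), (array([ 0.4553, -0.341 , -0.1962]), np.float64(0.051))]
key 2 (array([ 0.4614, -0.3369,  1.4437]), np.float64(0.537)) [(array([ 0.4639, -0.3354,  1.4464]), np.float64(0.378)), (array([ 0.4559, -0.3408, -0.1587]), np.float64(0.186))]
old2 2 (array([0.6176, 0.0122]), np.float64(0.139)) [(array([0.6048, 0.0082]), np.float64(0.159)), (array([0.6182, 0.0123]), np.float64(0.07))]
tin0 2 (array([ 0.5915, -0.4346]), np.float64(0.255)) [(array([ 0.5898, -0.4372]), np.float64(0.422)), (array([ 0.5901, -0.4329]), np.float64(0.083))]
tin0 2 (array([ 0.6825, -0.3669]), np.float64(0.086)) [(array([ 0.6822, -0.3663]), np.float64(0.076)), (array([ 0.6806, -0.3658]), np.float64(0.093))]
```

View pics/k1.png

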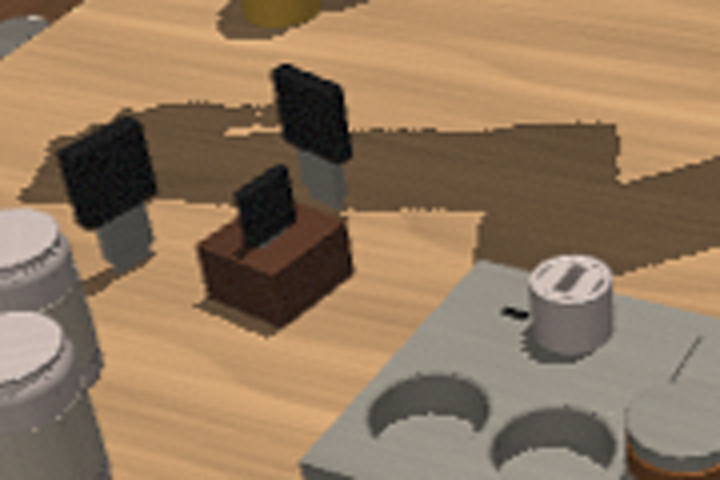

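The crop shows the smallest key seated in the dark wooden block at full-image px (178,171). The two bigger keys stand loose at (138,166) and (188,150), so the choice holds. Next I'll check the collar wing's angle.

```bash
cat > o.py <<'E'
from h import *
a=r.read_camera("scene"); b=r.read_camera("top")
W=np.array([.5747,-.0243]);y=-.07;R=np.array([[np.cos(y),-np.sin(y)],[np.sin(y),np.cos(y)]])
ims=[]
for p,c in((a,(275,175,365,250)),(b,(225,170,315,245)),(a,(150,150,240,225)),(b,(345,185,435,260))):
    im=cv2.cvtColor(p["color"],cv2.COLOR_RGB2BGR)[c[1]:c[3],c[0]:c[2]]; ims.append(cv2.convertScaleAbs(cv2.resize(im,None,fx=4,fy=4,interpolation=cv2.INTER_CUBIC),alpha=2.2,beta=10))
cv2.imwrite("pics/c1.png",np.vstack([np.hstack(ims[:2]),np.hstack(ims[2:])]))
best=[]
g=W+R@[-.06,.075]; print(g)
V=box(.012,.056,.074,.108)
# darkness score of wing hull in scene vs angle: wing region vs dark pixels
dark=[(p["color"].max(2)<45).astype(np.uint8) for p in(a,b)]
from itertools import product
for th in np.arange(0,1.5,.1):
    q=(g[0],g[1],y+th); s=[]
    for p,dk in zip((a,b),dark):
        D=cv2.resize(dk,None,fx=2,fy=2,interpolation=cv2.INTER_NEAREST)
        m=mask(p,V,q)|mask(p,cyl(.064,.06,.074),q); u=np.round(pix(p,[*g,.08])*2).astype(int); Z=np.zeros_like(D); Z[u[1]-70:u[1]+70,u[0]-70:u[0]+70]=1
        D=D&Z; s.append(round((D&m).sum()/(D|m).sum(),3))
    print(round(th,2),s)
E
python3 o.py
```

```text
[0.52009265 0.0547129 ]
0.0 [np.float64(0.741), np.float64(0.0)]
0.1 [np.float64(0.748), np.float64(0.0)]
0.2 [np.float64(0.754), np.float64(0.0)]
0.3 [np.float64(0.762), np.float64(0.0)]
0.4 [np.float64(0.767), np.float64(0.0)]
0.5 [np.float64(0.772), np.float64(0.0)]
0.6 [np.float64(0.782), np.float64(0.0)]
0.7 [np.float64(0.786), np.float64(0.0)]
0.8 [np.float64(0.794), np.float64(0.0)]
0.9 [np.float64(0.798), np.float64(0.0)]
1.0 [np.float64(0.807), np.float64(0.0)]
1.1 [np.float64(0.823), np.float64(0.0)]
1.2 [np.float64(0.816), np.float64(0.0)]
1.3 [np.float64(0.796), np.float64(0.0)]
1.4 [np.float64(0.783), np.float64(0.0)]
```

View pics/c1.png

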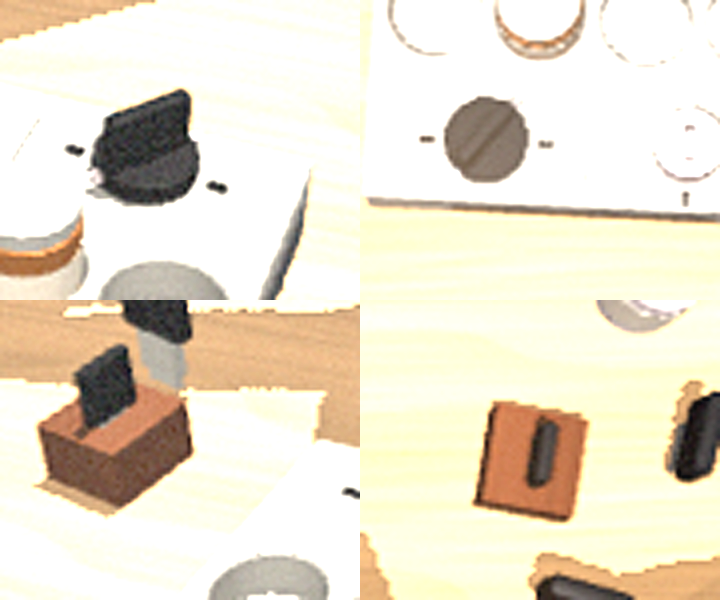

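The top crop shows the wing running about 55° counter-clockwise of the row, and the key in its block lying nearly along world x. I'll do the collar first.

send_rows --series '[[[14, 23, 0, 0, 0, 5], [14, 23, 0, 0, 0, 5], [14, 23, 0, 0, 0, 5], [14, 23, 0, 0, 0, 5], [14, 23, 0, 0, 0, 5], [14, 23, 0, 0, 0, 5], [14, 23, 0, 0, 0, 5], [14, 23, 0, 0, 0, 5]]]' --hand 1 --newtons 40

```text
t: 2.67
ee_pos: [0.2988, -0.3057, 0.1965]
orientation: [[0.485, 0.875, 0.0], [0.875, -0.485, -0.0], [-0.0, 0.0, -1.0]]
force: [0.4, -0.4, -0.5]
grip_width: 0.999
grip_force: 0.0
```

send_rows --series '[[[14, 23, 0, 0, 0, 5], [14, 23, 0, 0, 0, 5], [14, 23, 0, 0, 0, 5], [14, 23, 0, 0, 0, 5], [14, 23, 0, 0, 0, 5], [14, 23, 0, 0, 0, 5], [14, 23, 0, 0, 0, 5], [14, 23, 0, 0, 0, 5]]]'

```text
t: 3.33
ee_pos: [0.4109, -0.1216, 0.1966]
orientation: [[-0.191, 0.981, 0.001], [0.981, 0.191, -0.0], [-0.0, 0.0, -1.0]]
force: [0.3, 0.4, 0.5]
grip_width: 0.996
grip_force: 0.0
```

send_rows --series '[[[14, 23, 0, 0, 0, 5], [14, 23, 0, 0, 0, 5], [14, 23, 0, 0, 0, 5], [14, 23, 0, 0, 0, 5], [14, 23, 0, 0, 0, 5], [14, 23, 0, 0, 0, 5], [14, 22, 0, 0, 0, 6], [12, 18, 0, 0, 0, 6]]]'

```text
t: 4.0
ee_pos: [0.5212, 0.0569, 0.1964]
orientation: [[-0.8, 0.6, 0.0], [0.6, 0.8, 0.0], [-0.0, 0.001, -1.0]]
force: [0.0, -0.8, 0.1]
grip_width: 1.0
grip_force: 0.0
```

send_rows --series '[[[0, 0, 0, 0, 0, 0], [0, 0, 0, 0, 0, 0], [0, 0, 0, 0, 0, 0]]]'

```text
t: 4.25
ee_pos: [0.5197, 0.0549, 0.1962]
orientation: [[-0.796, 0.606, -0.001], [0.606, 0.796, -0.0], [0.0, -0.001, -1.0]]
force: [-0.2, 0.1, 0.3]
grip_width: 1.002
grip_force: 0.0
```

send_rows --series '[[[0, 0, -30, 0, 0, 0], [0, 0, -30, 0, 0, 0], [0, 0, -30, 0, 0, 0], [0, 0, -15, 0, 0, 0], [0, 0, -10, 0, 0, 0], [0, 0, 0, 0, 0, 0]]]'

```text
t: 4.75
ee_pos: [0.518, 0.0541, 0.0796]
orientation: [[-0.795, 0.606, -0.004], [0.606, 0.795, -0.001], [0.003, -0.003, -1.0]]
force: [-0.2, 0.5, -1.2]
grip_width: 1.0
grip_force: 0.0
```

send_rows --series '[[[0, 0, 0, 0, 0, 0], [0, 0, 0, 0, 0, 0], [0, 0, 0, 0, 0, 0], [0, 0, 0, 0, 0, 0], [0, 0, 0, 0, 0, 0], [0, 0, 0, 0, 0, 0], [0, 0, 0, 0, 0, 0], [0, 0, 0, 0, 0, 0]]]' --hand 0

```text
t: 5.42
ee_pos: [0.5204, 0.0553, 0.0815]
orientation: [[-0.796, 0.605, 0.0], [0.605, 0.796, 0.0], [-0.0, 0.0, -1.0]]
force: [-0.0, -0.7, 0.3]
grip_width: -0.001
grip_force: 0.0
```

```bash
python3 - <<'E'
from h import *
a=r.read_camera("scene"); b=r.read_camera("top")
ims=[]
for p,c in((a,(265,165,365,240)),(b,(215,165,315,240))):
    im=cv2.cvtColor(p["color"],cv2.COLOR_RGB2BGR)[c[1]:c[3],c[0]:c[2]]; ims.append(cv2.convertScaleAbs(cv2.resize(im,None,fx=4,fy=4,interpolation=cv2.INTER_CUBIC),alpha=1.7,beta=10))
cv2.imwrite("pics/c2.png",np.hstack(ims))
E
```

```text
(no output)
```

View pics/c2.png

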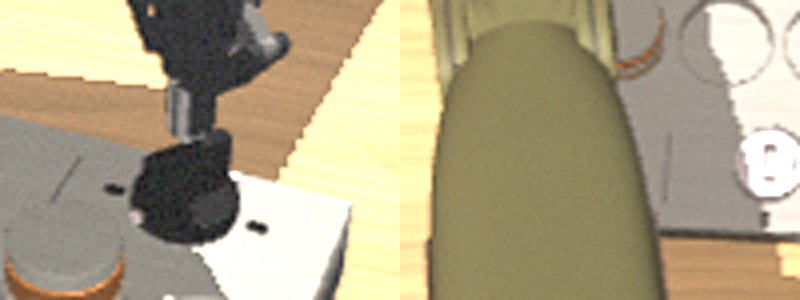

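```bash
python3 - <<'E'
from h import *
a=r.read_camera("scene"); s=r.read_state(); print(s["grip_width"],s["grip_force"],s["ee_pos"])
im=cv2.cvtColor(a["color"],cv2.COLOR_RGB2BGR)[110:240,240:390]
cv2.imwrite("pics/c3.png",cv2.convertScaleAbs(cv2.resize(im,None,fx=4.6,fy=4.6,interpolation=cv2.INTER_CUBIC),alpha=2.2,beta=15))
for X in([.5204,.0553,.0815],[.5201,.0547,.108],[.5201,.0547,.074]): print(pix(a,X))
E
```

```text
-0.002265428169254569 0.0 [0.520266   0.0552041  0.08137878]
[311.08569238 209.93750649]
[311.3933036  200.72775864]
[310.72277848 212.31886798]
```

View pics/c3.png

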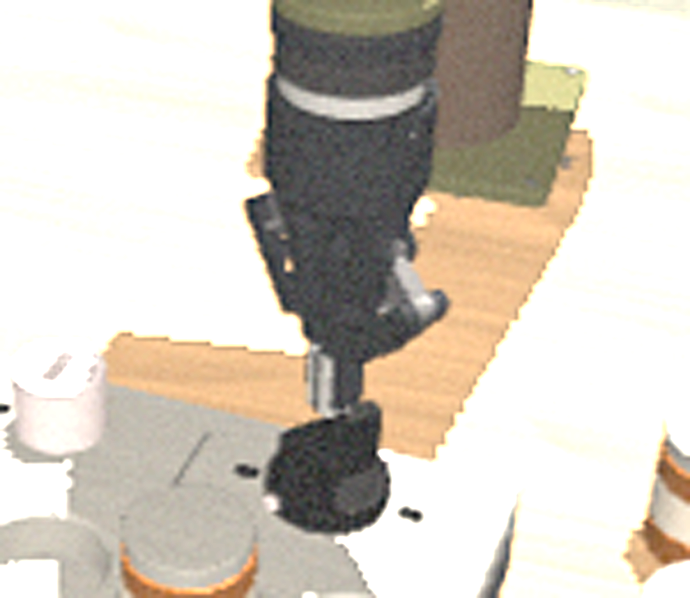

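send_rows --series '[[[0, 0, 0, 0, 0, -4], [0, 0, 0, 0, 0, -4], [0, 0, 0, 0, 0, -4], [0, 0, 0, 0, 0, -4], [0, 0, 0, 0, 0, 0]]]'

```text
t: 5.98
ee_pos: [0.5202, 0.0552, 0.0813]
orientation: [[-0.598, 0.802, -0.0], [0.802, 0.598, -0.0], [0.0, -0.0, -1.0]]
force: [0.2, 0.8, 0.1]
grip_width: 0.002
grip_force: 0.0
```

```bash
python3 - <<'E'
from h import *
a=r.read_camera("scene"); s=r.read_state(); print(s["grip_width"],s["grip_force"],s["ee_pos"],s["moment"])
im=cv2.cvtColor(a["color"],cv2.COLOR_RGB2BGR)[175:235,275:355]
cv2.imwrite("pics/c4.png",cv2.convertScaleAbs(cv2.resize(im,None,fx=7,fy=7,interpolation=cv2.INTER_CUBIC),alpha=4,beta=0))
E
```

```text
0.003330402303369435 0.0 [0.52026827 0.05519238 0.08133498] [-0.038865    0.04913997 -0.04310643]
```

View pics/c4.png

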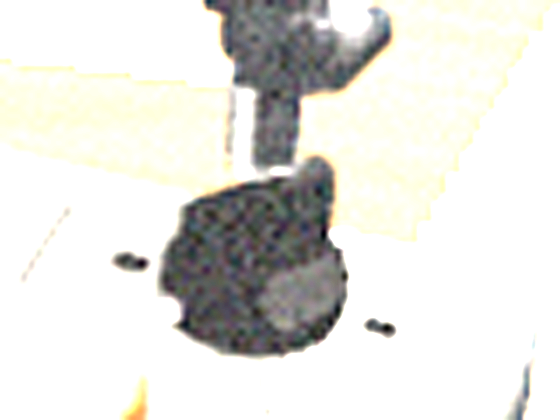

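```bash
python3 - <<'E'
from h import *
a=r.read_camera("scene")
for z in(.108,.1): print(z,atz(a,(301.4,204.3),z),atz(a,(321.4,197.6),z))
for h in(110,125,140,150):
  d=.028*np.array([np.cos(np.radians(h)),np.sin(np.radians(h)),0])
  print(h,[np.round(pix(a,np.array([.5201,.0547,z])+s*d),1).tolist() for z in(.108,.074) for s in(1,-1)])
print(pix(a,[.5201,.0547,.06]), (np.array([275+255/7,175+265/7])))
E
```

```text
0.108 [0.53982648 0.03681736 0.108     ] [0.50153921 0.07344135 0.108     ]
0.1 [0.52996381 0.03421937 0.1       ] [0.49110596 0.07138914 0.1       ]
110 [[323.7, 200.5], [299.1, 201.0], [322.7, 212.1], [298.7, 212.5]]
125 [[322.9, 198.6], [299.7, 202.9], [322.0, 210.1], [299.3, 214.5]]
140 [[321.4, 196.8], [301.1, 204.7], [320.5, 208.4], [300.7, 216.4]]
150 [[320.0, 195.8], [302.5, 205.8], [319.1, 207.3], [302.0, 217.5]]
[310.45566795 216.93630472] [311.42857143 212.85714286]
```

```bash
python3 - <<'E'
from h import *
a=r.read_camera("scene"); s=r.read_state()
for z in(.196,.209,.22,.235): print(z,[np.round(pix(a,np.array([.1863,-.4909,z])+k*np.array([.355,-.935,0]))*1.4,0).tolist() for k in(-.045,0,.045)])
for z in(.0813,.1,.11): print(z,pix(a,[.5202,.0552,z]))
E
```

```text
0.196 [[260.0, 116.0], [240.0, 116.0], [220.0, 117.0]]
0.209 [[259.0, 110.0], [239.0, 111.0], [218.0, 111.0]]
0.22 [[258.0, 105.0], [238.0, 106.0], [217.0, 106.0]]
0.235 [[257.0, 99.0], [237.0, 99.0], [216.0, 99.0]]
0.0813 [311.06229052 209.94451253]
0.1 [311.43353275 203.57255822]
0.11 [311.63605873 200.09642795]
```

send_rows --series '[[[0, 0, 0, 0, 0, 4], [0, 0, 0, 0, 0, 4], [0, 0, 0, 0, 0, 4], [0, 0, 0, 0, 0, 4], [0, 0, 0, 0, 0, 0]]]'

```text
t: 6.55
ee_pos: [0.5203, 0.0552, 0.0814]
orientation: [[-0.798, 0.603, -0.0], [0.603, 0.798, -0.0], [0.0, -0.0, -1.0]]
force: [0.6, -0.6, 0.6]
grip_width: -0.001
grip_force: 0.0
```

send_rows --series '[[[0, 0, 0, 0, 0, 0], [0, 0, 0, 0, 0, 0], [0, 0, 0, 0, 0, 0], [0, 0, 0, 0, 0, 0], [0, 0, 0, 0, 0, 0], [0, 0, 0, 0, 0, 0], [0, 0, 0, 0, 0, 0], [0, 0, 0, 0, 0, 0]]]' --hand 1

```text
t: 7.22
ee_pos: [0.5203, 0.0552, 0.0814]
orientation: [[-0.796, 0.605, 0.0], [0.605, 0.796, -0.0], [-0.0, -0.0, -1.0]]
force: [0.1, -0.2, -0.4]
grip_width: 0.999
grip_force: 0.0
```

send_rows --series '[[[0, 0, 0, 0, 0, 0], [0, 0, 0, 0, 0, 0], [0, 0, 0, 0, 0, 0]]]' --hand 0

```text
t: 7.47
ee_pos: [0.5203, 0.0552, 0.0814]
orientation: [[-0.796, 0.605, 0.0], [0.605, 0.796, 0.0], [0.0, 0.0, -1.0]]
force: [0.3, -0.2, 1.0]
grip_width: 0.604
grip_force: 0.0
```

send_rows --series '[[[0, 0, 0, 0, 0, 0], [0, 0, 0, 0, 0, 0], [0, 0, 0, 0, 0, 0]]]'

```text
t: 7.72
ee_pos: [0.5203, 0.0552, 0.0814]
orientation: [[-0.796, 0.605, 0.0], [0.605, 0.796, 0.0], [-0.0, 0.0, -1.0]]
force: [0.1, 0.4, -0.3]
grip_width: 0.144
grip_force: 0.0
```

```bash
python3 - <<'E'
from h import *
a=r.read_camera("scene"); b=r.read_camera("top"); o=[]
for p,n in((a,"s1"),(b,"t1")):
    im=cv2.imread(f"pics/{n}.png"); c=pix(p,[.1863,-.4909,.23])*1.4; x,y=c.astype(int); x=max(60,x)
    x0,y0=x-60,max(0,y-60); im=cv2.resize(im[y0:y0+100,x0:x0+100],None,fx=4,fy=4,interpolation=cv2.INTER_CUBIC)
    im=cv2.convertScaleAbs(im,alpha=2,beta=10)
    for z,col in((.209,(0,0,255)),(.24,(0,255,0))):
      for k in(-.0425,.0425):
        u=(pix(p,np.array([.1863,-.4909,z])+k*np.array([.355,-.935,0]))*1.4-[x0,y0])*4; cv2.drawMarker(im,tuple(int(v) for v in u),col,0,14,1)
    print(n,x0,y0); o.append(im)
cv2.imwrite("pics/g1.png",np.hstack(o))
E
```

```text
s1 177 41
t1 593 383
```

View pics/g1.png

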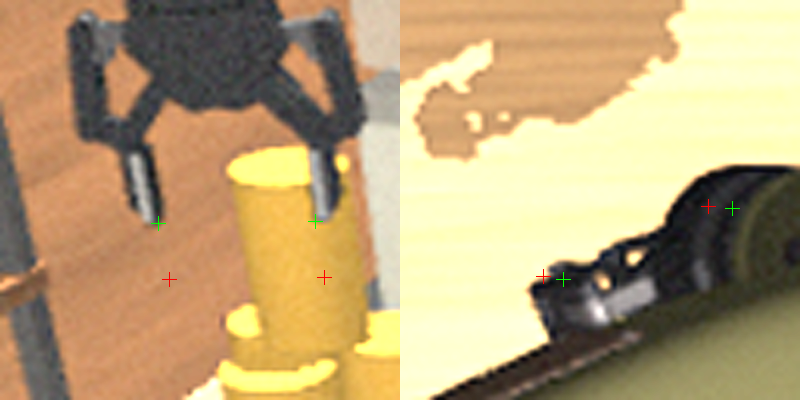

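The images show the real fingertips about 30 mm above the reported TCP: start-image tips fit z≈0.24 rather than 0.209. That explains the gripper closing over the wing. I'll correct for it empirically.

send_rows --series '[[[0, 0, 0, 0, 0, 0], [0, 0, 0, 0, 0, 0], [0, 0, 0, 0, 0, 0], [0, 0, 0, 0, 0, 0], [0, 0, 0, 0, 0, 0], [0, 0, -10, 0, 0, 0], [0, 0, -8, 0, 0, 0], [0, 0, -5, 0, 0, 0]]]' --hand 1

```text
t: 8.48
ee_pos: [0.5194, 0.0551, 0.0569]
orientation: [[-0.796, 0.605, -0.002], [0.605, 0.796, -0.0], [0.001, -0.001, -1.0]]
force: [-0.3, 0.6, 0.6]
grip_width: 1.001
grip_force: 0.0
```

send_rows --series '[[[0, 0, 0, 0, 0, 0], [0, 0, 0, 0, 0, 0], [0, 0, 0, 0, 0, 0], [0, 0, 0, 0, 0, 0], [0, 0, 0, 0, 0, 0], [0, 0, 0, 0, 0, 0], [0, 0, 0, 0, 0, 0], [0, 0, 0, 0, 0, 0]]]' --hand 0

```text
t: 9.15
ee_pos: [0.5203, 0.0549, 0.0588]
orientation: [[-0.796, 0.605, 0.0], [0.605, 0.796, -0.0], [-0.001, -0.0, -1.0]]
force: [-1.4, -1.0, 3.4]
grip_width: 0.126
grip_force: 42.7
```

send_rows --series '[[[0, 0, 0, 0, 0, 0], [0, 0, 0, 0, 0, 0]]]'

```text
t: 9.32
ee_pos: [0.5204, 0.0549, 0.0588]
orientation: [[-0.796, 0.605, 0.0], [0.605, 0.796, -0.0], [-0.001, -0.0, -1.0]]
force: [-1.5, -0.6, 5.2]
grip_width: 0.129
grip_force: 42.9
```

send_rows --series '[[[0, 0, 0, 0, 0, -6], [0, 0, 0, 0, 0, -6], [0, 0, 0, 0, 0, -6], [0, 0, 0, 0, 0, -6], [0, 0, 0, 0, 0, -6], [0, 0, 0, 0, 0, -6], [0, 0, 0, 0, 0, -6], [0, 0, 0, 0, 0, -4]]]'

```text
t: 9.98
ee_pos: [0.5201, 0.0548, 0.0588]
orientation: [[-0.114, 0.994, -0.0], [0.994, 0.114, -0.001], [-0.001, -0.0, -1.0]]
force: [-2.5, -1.6, 6.3]
grip_width: 0.126
grip_force: 42.8
```

send_rows --series '[[[0, 0, 0, 0, 0, 0], [0, 0, 0, 0, 0, -2], [0, 0, 0, 0, 0, -2], [0, 0, 0, 0, 0, 0]]]'

```text
t: 10.32
ee_pos: [0.52, 0.0548, 0.0588]
orientation: [[-0.047, 0.999, -0.0], [0.999, 0.047, -0.001], [-0.001, -0.0, -1.0]]
force: [-2.3, -2.2, 6.8]
grip_width: 0.125
grip_force: 43.0
```

```bash
python3 -c "
from h import *
s=r.read_state();print(s['ee_pos'],s['force'],s['moment'],s['grip_width'],np.degrees(np.arctan2(s['orientation'][1][1],s['orientation'][0][1])))"
```

```text
[0.52004177 0.05475101 0.05882371] [-2.32411832 -2.23641277  6.84550147] [-0.35291643  0.48462793 -0.05940266] 0.12515662209274225 2.7105521567975663
```

send_rows --series '[[[0, 0, 0, 0, 0, -2], [0, 0, 0, 0, 0, -2], [0, 0, 0, 0, 0, -2], [0, 0, 0, 0, 0, -1], [0, 0, 0, 0, 0, -1], [0, 0, 0, 0, 0, -1], [0, 0, 0, 0, 0, 0], [0, 0, 0, 0, 0, 0]]]'

```text
t: 10.98
ee_pos: [0.52, 0.055, 0.0588]
orientation: [[0.106, 0.994, -0.0], [0.994, -0.106, -0.001], [-0.001, -0.0, -1.0]]
force: [-2.3, -1.9, 6.5]
grip_width: 0.129
grip_force: 46.5
```

```bash
python3 -c "
from h import *
s=r.read_state();print(s['ee_pos'],s['force'],s['moment'],s['grip_width'],np.degrees(np.arctan2(s['orientation'][1][1],s['orientation'][0][1])))"
```

```text
[0.51999136 0.05498882 0.05884978] [-2.33076912 -1.85443157  6.54516269] [-0.33967208  0.5532058   0.90500994] 0.12869624448567887 -6.065619760066395
```

send_rows --series '[[[0, 0, 0, 0, 0, 2], [0, 0, 0, 0, 0, 0], [0, 0, 0, 0, 0, 0], [0, 0, 0, 0, 0, 0], [0, 0, 0, 0, 0, 0], [0, 0, 0, 0, 0, 0], [0, 0, 20, 0, 0, 0], [0, 0, 30, 0, 0, 0]]]' --hand 1

```text
t: 11.65
ee_pos: [0.5173, 0.0549, 0.1061]
orientation: [[0.074, 0.997, -0.007], [0.997, -0.074, -0.001], [-0.001, -0.007, -1.0]]
force: [0.7, 0.1, -0.5]
grip_width: 1.003
grip_force: 0.0
```

send_rows --series '[[[0, 0, 30, 0, 0, 0], [0, 0, 30, 0, 0, 0], [0, 0, 0, 0, 0, 0]]]'

```text
t: 11.9
ee_pos: [0.5244, 0.0557, 0.1744]
orientation: [[0.074, 0.997, 0.011], [0.997, -0.074, 0.001], [0.002, 0.01, -1.0]]
force: [0.5, -0.1, 0.4]
grip_width: 0.999
grip_force: 0.0
```

```bash
cat > j.py <<'E'
from h import *
import sys
def jars(minp=.3):
    a=r.read_camera("scene"); b=r.read_camera("top"); out=[]
    L=[d["point"] for p in(a,b) for d in r.look_for(p,"jar0") if d["p"]>minp]; C=[]
    for X in L:
        if all(np.hypot(X[0]-c[0],X[1]-c[1])>.045 for c in C): C.append(X)
    for X in C:
        q=(X[0]-.005,X[1]); vs=[(p,region(p,"jar0",pix(p,[*q,.05]))) for p in(a,b)]; 
        res=[fit([v],JAR,q,False,False) if v[1] is not None else None for v in vs]; print(np.round(X,3),res)
    return a,b
if __name__=="__main__":
    jars(); s=r.read_state(); print(s["t"],s["ee_pos"],np.degrees(np.arctan2(s['orientation'][1][1],s['orientation'][0][1])))
E
python3 j.py
```

```text
[0.562 0.413 0.06 ] [(array([0.5381, 0.4163]), np.float64(0.031)), (array([0.5405, 0.4158]), np.float64(0.065))]
[0.446 0.238 0.057] [(array([0.4238, 0.2429]), np.float64(0.081)), (array([0.4259, 0.2431]), np.float64(0.059))]
[0.551 0.241 0.078] [(array([0.5573, 0.2469]), np.float64(0.061)), (array([0.5586, 0.2458]), np.float64(0.083))]
[ 0.562 -0.099  0.059] [None, None]
12.5 [0.52001923 0.05516948 0.16790822] -4.212867469995186
```

send_rows --series '[[[5, 24, 0, 0, 0, 0], [5, 24, 0, 0, 0, 0], [5, 24, 0, 0, 0, 0], [5, 24, 0, 0, 0, 0], [5, 24, 0, 0, 0, 0], [5, 24, 0, 0, 0, 0], [5, 24, 0, 0, 0, 0], [4, 24, 0, 0, 0, 0]]]'

```text
t: 13.17
ee_pos: [0.5595, 0.2484, 0.1682]
orientation: [[0.073, 0.997, -0.0], [0.997, -0.073, -0.0], [-0.0, -0.0, -1.0]]
force: [0.8, -0.2, 0.9]
grip_width: 0.999
grip_force: 0.0
```

send_rows --series '[[[0, 0, 0, 0, 0, 0], [0, 0, -30, 0, 0, 0], [0, 0, -30, 0, 0, 0], [0, 0, -30, 0, 0, 0], [0, 0, -25, 0, 0, 0], [0, 0, -20, 0, 0, 0], [0, 0, 0, 0, 0, 0], [0, 0, 0, 0, 0, 0]]]'

```text
t: 13.83
ee_pos: [0.558, 0.2462, 0.0324]
orientation: [[0.074, 0.997, -0.003], [0.997, -0.074, -0.002], [-0.002, -0.003, -1.0]]
force: [0.0, -0.2, 0.5]
grip_width: 0.998
grip_force: 0.0
```

```bash
python3 - <<'E'
from h import *
a=r.read_camera("scene"); s=r.read_state(); print(s["ee_pos"],s["force"])
save(a,"g2.png",(330,120,480,290),3.5)
E
```

```text
[0.55953464 0.24693518 0.03395607] [ 0.73581072 -0.49497276  1.20369542]
```

View pics/g2.png

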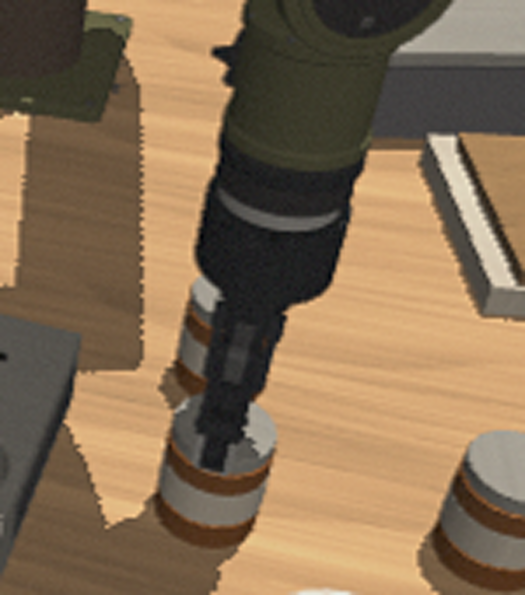

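```bash
python3 - <<'E'
from h import *
a=r.read_camera("scene")
for z in(.04,.05,.06,.07,.08): print(z,pix(a,[.5595+.047,.247-.0035,z]))
E
```

```text
0.04 [386.76135264 267.83979584]
0.05 [387.56101821 264.53285128]
0.06 [388.37305602 261.17474251]
0.07 [389.19775541 257.76427285]
0.08 [390.03541487 254.30020805]
```

send_rows --series '[[[0, 0, -20, 0, 0, 0], [0, 0, -15, 0, 0, 0], [0, 0, -7, 0, 0, 0], [0, 0, 0, 0, 0, 0]]]'

```text
t: 14.27
ee_pos: [0.5591, 0.247, -0.0087]
orientation: [[0.074, 0.997, -0.001], [0.997, -0.074, -0.0], [-0.0, -0.001, -1.0]]
force: [0.4, 0.9, 0.4]
grip_width: 0.998
grip_force: 0.0
```

send_rows --series '[[[0, 0, 0, 0, 0, 0], [0, 0, 0, 0, 0, 0], [0, 0, 0, 0, 0, 0], [0, 0, 0, 0, 0, 0], [0, 0, 0, 0, 0, 0], [0, 0, 0, 0, 0, 0]]]' --hand 0 --newtons 45

```text
t: 14.77
ee_pos: [0.5607, 0.2478, -0.0068]
orientation: [[0.073, 0.997, 0.003], [0.997, -0.073, 0.001], [0.002, 0.003, -1.0]]
force: [-0.3, -0.5, 6.1]
grip_width: 0.735
grip_force: 50.2
```

send_rows --series '[[[0, 0, 10, 0, 0, 0], [0, 0, 30, 0, 0, 0], [0, 0, 30, 0, 0, 0], [0, 0, 30, 0, 0, 0], [0, 0, 20, 0, 0, 0], [0, 0, 0, 0, 0, 0], [0, 0, 0, 0, 0, 0], [0, 0, 0, 0, 0, 0]]]'

```text
t: 15.43
ee_pos: [0.5583, 0.2467, 0.1103]
orientation: [[0.074, 0.997, -0.002], [0.997, -0.074, -0.001], [-0.001, -0.002, -1.0]]
force: [-0.1, -0.4, -2.8]
grip_width: 0.736
grip_force: 50.3
```

send_rows --series '[[[8, -19, 0, 0, 0, 0], [8, -19, 0, 0, 0, 0], [8, -19, 0, 0, 0, 0], [8, -19, 0, 0, 0, 0], [8, -19, 0, 0, 0, 0], [8, -19, 0, 0, 0, 0], [8, -20, 0, 0, 0, 0], [8, -20, 0, 0, 0, 0]]]'

```text
t: 16.1
ee_pos: [0.6217, 0.092, 0.1087]
orientation: [[0.073, 0.997, -0.005], [0.997, -0.073, -0.001], [-0.001, -0.005, -1.0]]
force: [0.1, -0.2, -1.4]
grip_width: 0.735
grip_force: 50.3
```

send_rows --series '[[[0, 0, 0, 0, 0, 0], [0, 0, 0, 0, 0, 0], [0, 0, -20, 0, 0, 0], [0, 0, -18, 0, 0, 0], [0, 0, -8, 0, 0, 0], [0, 0, 0, 0, 0, 0]]]'

```text
t: 16.6
ee_pos: [0.6198, 0.0936, 0.0619]
orientation: [[0.072, 0.997, -0.007], [0.997, -0.072, -0.001], [-0.001, -0.007, -1.0]]
force: [0.5, -0.4, -2.5]
grip_width: 0.735
grip_force: 50.3
```

```bash
cat > v.py <<'E'
from h import *
import sys
a=r.read_camera("scene"); s=r.read_state(); print(s["t"],s["ee_pos"],s["force"],s["moment"],s["grip_width"])
q=[float(v) for v in sys.argv[1:3]]; z=float(sys.argv[3])
m=region(a,"jar0",pix(a,[*q,z+.04]))
print(fit([(a,m)],JAR+[0,0,z],q,False,False) if m is not None else None)
E
python3 v.py .623 .093 .072
```

```text
16.65 [0.62117054 0.09364857 0.06354714] [-0.02335732 -0.19804567 -1.63024354] [ 0.01036044 -0.00999169 -0.00651697] 0.7343474202501343
(array([0.6237, 0.0941]), np.float64(0.446))
```

send_rows --series '[[[1, -1, -6, 0, 0, 0], [0, 0, -5, 0, 0, 0], [0, 0, -5, 0, 0, 0], [0, 0, -4, 0, 0, 0], [0, 0, -2, 0, 0, 0], [0, 0, 0, 0, 0, 0]]]'

```text
t: 17.2
ee_pos: [0.6237, 0.0921, 0.0427]
orientation: [[0.074, 0.997, -0.001], [0.997, -0.074, -0.0], [-0.0, -0.001, -1.0]]
force: [-0.2, -0.1, -1.8]
grip_width: 0.738
grip_force: 50.3
```

```bash
python3 v.py .623 .093 .048
```

```text
17.25 [0.62398499 0.09211273 0.04308282] [ 0.40219454  0.08551011 -3.12767315] [ 0.00440868  0.00041336 -0.00119998] 0.7385449011392586
(array([0.6191, 0.0911]), np.float64(0.491))
```

send_rows --series '[[[0, 0, -5, 0, 0, 0], [0, 0, -5, 0, 0, 0], [0, 0, -3, 0, 0, 0], [0, 0, -2, 0, 0, 0], [0, 0, -1, 0, 0, 0], [0, 0, 0, 0, 0, 0]]]'

```text
t: 17.8
ee_pos: [0.624, 0.0921, 0.027]
orientation: [[0.073, 0.997, -0.001], [0.997, -0.073, -0.0], [-0.0, -0.001, -1.0]]
force: [-0.3, -0.6, -2.5]
grip_width: 0.735
grip_force: 50.3
```

send_rows --series '[[[0, 0, -1, 0, 0, 0], [0, 0, 0, 0, 0, 0]]]'

```text
t: 17.97
ee_pos: [0.6244, 0.0922, 0.0264]
orientation: [[0.073, 0.997, 0.0], [0.997, -0.073, 0.0], [0.0, 0.0, -1.0]]
force: [-0.7, -0.1, -1.9]
grip_width: 0.735
grip_force: 50.3
```

send_rows --series '[[[0, 0, -1, 0, 0, 0], [0, 0, -1, 0, 0, 0], [0, 0, 0, 0, 0, 0]]]'

```text
t: 18.22
ee_pos: [0.6246, 0.0922, 0.0252]
orientation: [[0.073, 0.997, 0.001], [0.997, -0.073, 0.0], [0.0, 0.001, -1.0]]
force: [-0.8, -1.1, 2.1]
grip_width: 0.737
grip_force: 51.0
```

send_rows --series '[[[0, 0, 0, 0, 0, 0], [0, 0, 0, 0, 0, 0], [0, 0, 0, 0, 0, 0], [0, 0, 0, 0, 0, 0], [0, 0, 0, 0, 0, 0], [0, 0, 20, 0, 0, 0], [0, 0, 35, 0, 0, 0], [0, 0, 35, 0, 0, 0]]]' --hand 1

```text
t: 18.88
ee_pos: [0.6226, 0.0919, 0.1138]
orientation: [[0.073, 0.997, -0.004], [0.997, -0.073, -0.001], [-0.001, -0.004, -1.0]]
force: [0.6, 0.0, -0.1]
grip_width: 1.002
grip_force: 0.0
```

send_rows --series '[[[-10, 10, 35, 0, 0, 0], [-25, 20, 20, 0, 0, 0], [-30, 20, 0, 0, 0, 0], [-30, 20, 0, 0, 0, 0], [-30, 20, 0, 0, 0, 0], [-30, 20, 0, 0, 0, 0], [-30, 20, 0, 0, 0, 0], [-15, 20, 0, 0, 0, 0]]]'

```text
t: 19.55
ee_pos: [0.4204, 0.2421, 0.1695]
orientation: [[0.073, 0.997, -0.002], [0.997, -0.073, -0.001], [-0.001, -0.002, -1.0]]
force: [-0.6, -0.0, 0.0]
grip_width: 1.002
grip_force: 0.0
```

```bash
python3 j.py; python3 v.py .624 .092 .032
```

```text
[0.646 0.095 0.107] [(array([0.5801, 0.0822]), np.float64(0.148)), (array([0.6336, 0.0926]), np.float64(0.045))]
[0.561 0.413 0.06 ] [None, None]
[0.445 0.24  0.058] [(array([0.4254, 0.2426]), np.float64(0.035)), (array([0.4283, 0.2327]), np.float64(0.358))]
20.05 [0.42506475 0.24153884 0.16926745] -4.3066983042482185
20.1 [0.42493625 0.24161006 0.1692448 ] [-0.32378757  0.53995569 -0.4357222 ] [-0.01854824 -0.03933921 -0.02046463] 0.9949133685249549
(array([0.6054, 0.0871]), np.float64(0.199))
```

send_rows --series '[[[0, 1, -30, 0, 0, 0], [0, 0, -30, 0, 0, 0], [0, 0, -30, 0, 0, 0], [0, 0, -30, 0, 0, 0], [0, 0, -25, 0, 0, 0], [0, 0, -20, 0, 0, 0], [0, 0, -11, 0, 0, 0], [0, 0, 0, 0, 0, 0]]]'

```text
t: 20.82
ee_pos: [0.4222, 0.2416, -0.0092]
orientation: [[0.074, 0.997, -0.005], [0.997, -0.074, -0.003], [-0.003, -0.005, -1.0]]
force: [0.0, -0.1, 0.2]
grip_width: 1.003
grip_force: 0.0
```

send_rows --series '[[[0, 0, 0, 0, 0, 0], [0, 0, 0, 0, 0, 0], [0, 0, 0, 0, 0, 0], [0, 0, 0, 0, 0, 0], [0, 0, 0, 0, 0, 0], [0, 0, 0, 0, 0, 0]]]' --hand 0

```text
t: 21.32
ee_pos: [0.4253, 0.2436, -0.0055]
orientation: [[0.074, 0.997, 0.002], [0.997, -0.074, 0.001], [0.001, 0.002, -1.0]]
force: [-1.0, -0.6, 5.6]
grip_width: 0.738
grip_force: 50.6
```

send_rows --series '[[[0, 0, 10, 0, 0, 0], [0, 0, 30, 0, 0, 0], [0, 0, 30, 0, 0, 0], [0, 0, 30, 0, 0, 0], [0, 0, 35, 0, 0, 0], [0, 0, 0, 0, 0, 0], [0, 0, 0, 0, 0, 0], [0, 0, 0, 0, 0, 0]]]'

```text
t: 21.98
ee_pos: [0.4235, 0.2427, 0.1275]
orientation: [[0.073, 0.997, -0.001], [0.997, -0.073, -0.001], [-0.001, -0.001, -1.0]]
force: [-0.8, 0.5, -5.0]
grip_width: 0.738
grip_force: 51.7
```

send_rows --series '[[[16, -26, 0, 0, 0, 0], [16, -26, 0, 0, 0, 0], [16, -26, 0, 0, 0, 0], [16, -26, 0, 0, 0, 0], [16, -26, 0, 0, 0, 0], [16, -26, 0, 0, 0, 0], [16, -26, 0, 0, 0, 0], [16, -26, 0, 0, 0, 0]]]'

```text
t: 22.65
ee_pos: [0.5507, 0.0336, 0.1256]
orientation: [[0.074, 0.997, -0.005], [0.997, -0.074, -0.0], [-0.001, -0.005, -1.0]]
force: [0.4, 1.3, -3.9]
grip_width: 0.736
grip_force: 51.5
```

send_rows --series '[[[16, -26, 0, 0, 0, 0], [16, -26, 0, 0, 0, 0], [16, -26, 0, 0, 0, 0], [11, -24, 0, 0, 0, 0], [0, 0, 0, 0, 0, 0], [0, 0, -25, 0, 0, 0], [0, 0, -25, 0, 0, 0], [0, 0, -14, 0, 0, 0]]]'

```text
t: 23.32
ee_pos: [0.6074, -0.0664, 0.0592]
orientation: [[0.074, 0.997, -0.008], [0.997, -0.074, 0.001], [0.001, -0.008, -1.0]]
force: [-1.2, -0.2, -4.7]
grip_width: 0.738
grip_force: 51.6
```

send_rows --series '[[[0, 0, 0, 0, 0, 0], [0, 0, 0, 0, 0, 0], [0, 0, 0, 0, 0, 0]]]'

```text
t: 23.57
ee_pos: [0.6111, -0.0665, 0.0641]
orientation: [[0.073, 0.997, -0.001], [0.997, -0.073, 0.0], [0.0, -0.001, -1.0]]
force: [0.5, -0.1, -1.8]
grip_width: 0.738
grip_force: 51.5
```

send_rows --series '[[[1, 0, -6, 0, 0, 0], [0, 0, -5, 0, 0, 0], [0, 0, -5, 0, 0, 0], [0, 0, -5, 0, 0, 0], [0, 0, 0, 0, 0, 0], [0, 0, 0, 0, 0, 0]]]'

```text
t: 24.07
ee_pos: [0.6118, -0.0668, 0.0429]
orientation: [[0.073, 0.997, -0.001], [0.997, -0.073, 0.0], [-0.0, -0.001, -1.0]]
force: [-1.1, 0.6, -3.3]
grip_width: 0.738
grip_force: 51.5
```

```bash
python3 v.py .612 -.067 .05
```

```text
24.1167 [ 0.61216676 -0.06680512  0.04330028] [-0.02334302 -0.1116113  -2.64052407] [ 0.04187701 -0.08543827 -0.04930067] 0.7351007031835781
(array([ 0.6111, -0.0668]), np.float64(0.391))
```

send_rows --series '[[[0, 0, -5, 0, 0, 0], [0, 0, -5, 0, 0, 0], [0, 0, -4, 0, 0, 0], [0, 0, -2, 0, 0, 0], [0, 0, -1, 0, 0, 0], [0, 0, -1, 0, 0, 0], [0, 0, 0, 0, 0, 0]]]'

```text
t: 24.75
ee_pos: [0.6117, -0.0668, 0.0266]
orientation: [[0.074, 0.997, -0.001], [0.997, -0.074, -0.0], [-0.0, -0.001, -1.0]]
force: [-4.9, 0.5, 5.3]
grip_width: 0.736
grip_force: 52.3
```

send_rows --series '[[[0, 0, 0, 0, 0, 0], [0, 0, -1, 0, 0, 0], [0, 0, 0, 0, 0, 0]]]'

```text
t: 25.0
ee_pos: [0.6116, -0.0668, 0.0265]
orientation: [[0.074, 0.997, -0.0], [0.997, -0.074, -0.0], [-0.0, -0.0, -1.0]]
force: [-5.4, 0.5, 10.9]
grip_width: 0.739
grip_force: 52.9
```

send_rows --series '[[[0, 0, 0, 0, 0, 0], [0, 0, 0, 0, 0, 0], [0, 0, 0, 0, 0, 0], [0, 0, 0, 0, 0, 0], [0, 0, 0, 0, 0, 0], [0, 0, 20, 0, 0, 0], [0, 0, 35, 0, 0, 0], [0, 0, 35, 0, 0, 0]]]' --hand 1

```text
t: 25.67
ee_pos: [0.6107, -0.0666, 0.1137]
orientation: [[0.073, 0.997, -0.004], [0.997, -0.073, 0.0], [0.0, -0.004, -1.0]]
force: [0.8, -0.7, 1.2]
grip_width: 1.001
grip_force: 0.0
```

send_rows --series '[[[0, 15, 35, 0, 0, 0], [-5, 28, 20, 0, 0, 0], [-5, 30, 0, 0, 0, 0], [-5, 30, 0, 0, 0, 0], [-5, 30, 0, 0, 0, 0], [-5, 30, 0, 0, 0, 0], [-5, 30, 0, 0, 0, 0], [-5, 30, 0, 0, 0, 0]]]'

```text
t: 26.33
ee_pos: [0.577, 0.1576, 0.1693]
orientation: [[0.074, 0.997, 0.0], [0.997, -0.074, -0.0], [0.0, 0.0, -1.0]]
force: [0.2, 0.4, 0.0]
grip_width: 0.997
grip_force: 0.0
```

send_rows --series '[[[-5, 30, 0, 0, 0, 0], [-5, 30, 0, 0, 0, 0], [-5, 30, 0, 0, 0, 0], [-5, 30, 0, 0, 0, 0], [-5, 30, 0, 0, 0, 0], [0, 0, 0, 0, 0, 0], [0, 0, 0, 0, 0, 0]]]'

```text
t: 26.92
ee_pos: [0.5518, 0.3077, 0.1689]
orientation: [[0.07, 0.998, -0.0], [0.998, -0.07, -0.001], [-0.001, -0.0, -1.0]]
force: [-0.2, -0.1, 0.2]
grip_width: 1.004
grip_force: 0.0
```

```bash
python3 j.py
```

```text
[0.643 0.093 0.107] [(array([0.5801, 0.0822]), np.float64(0.148)), (array([0.6334, 0.0937]), np.float64(0.058))]
[ 0.626 -0.06   0.1  ] [(array([ 0.5643, -0.0905]), np.float64(0.145)), (array([ 0.6207, -0.0711]), np.float64(0.06))]
[0.563 0.413 0.061] [(array([0.5387, 0.4153]), np.float64(0.06)), None]
27.4167 [0.55253255 0.30557963 0.16955948] -4.268244172098787
```

send_rows --series '[[[-4, 28, 0, 0, 0, 0], [-3, 28, 0, 0, 0, 0], [-3, 28, 0, 0, 0, 0], [-3, 27, 0, 0, 0, 0], [0, 0, 0, 0, 0, 0], [0, 0, 0, 0, 0, 0], [0, 0, -30, 0, 0, 0], [0, 0, -30, 0, 0, 0]]]'

```text
t: 28.08
ee_pos: [0.5414, 0.4175, 0.1113]
orientation: [[0.074, 0.997, 0.005], [0.997, -0.074, 0.003], [0.003, 0.005, -1.0]]
force: [0.6, -0.2, -0.7]
grip_width: 1.002
grip_force: 0.0
```

send_rows --series '[[[0, 0, -30, 0, 0, 0], [0, 0, -30, 0, 0, 0], [0, 0, -25, 0, 0, 0], [0, 0, -20, 0, 0, 0], [0, 0, -11, 0, 0, 0], [0, 0, 0, 0, 0, 0], [0, 0, 0, 0, 0, 0]]]'

```text
t: 28.67
ee_pos: [0.5395, 0.4163, -0.0064]
orientation: [[0.074, 0.997, -0.0], [0.997, -0.074, -0.001], [-0.001, -0.0, -1.0]]
force: [0.0, 0.4, -0.4]
grip_width: 0.999
grip_force: 0.0
```

send_rows --series '[[[0, 0, 0, 0, 0, 0], [0, 0, 0, 0, 0, 0], [0, 0, 0, 0, 0, 0], [0, 0, 0, 0, 0, 0], [0, 0, 0, 0, 0, 0], [0, 0, 0, 0, 0, 0]]]' --hand 0

```text
t: 29.17
ee_pos: [0.5408, 0.4182, -0.0041]
orientation: [[0.073, 0.997, 0.003], [0.997, -0.074, 0.002], [0.003, 0.003, -1.0]]
force: [-0.4, -0.1, 6.7]
grip_width: 0.731
grip_force: 50.5
```

send_rows --series '[[[0, 0, 10, 0, 0, 0], [0, 0, 30, 0, 0, 0], [0, 0, 30, 0, 0, 0], [0, 0, 30, 0, 0, 0], [0, 0, 35, 0, 0, 0], [0, 0, 0, 0, 0, 0], [0, 0, 0, 0, 0, 0], [0, 0, 0, 0, 0, 0]]]'

```text
t: 29.83
ee_pos: [0.5388, 0.4168, 0.128]
orientation: [[0.073, 0.997, -0.001], [0.997, -0.073, -0.001], [-0.001, -0.001, -1.0]]
force: [-0.5, -0.3, -3.6]
grip_width: 0.733
grip_force: 50.8
```

send_rows --series '[[[4, -32, 0, 0, 0, 0], [4, -32, 0, 0, 0, 0], [4, -32, 0, 0, 0, 0], [4, -32, 0, 0, 0, 0], [4, -32, 0, 0, 0, 0], [4, -32, 0, 0, 0, 0], [4, -32, 0, 0, 0, 0], [4, -32, 0, 0, 0, 0]]]'

```text
t: 30.5
ee_pos: [0.5692, 0.1591, 0.126]
orientation: [[0.073, 0.997, -0.005], [0.997, -0.073, -0.001], [-0.002, -0.005, -1.0]]
force: [-0.4, -0.2, -3.1]
grip_width: 0.735
grip_force: 50.8
```

send_rows --series '[[[4, -32, 0, 0, 0, 0], [4, -32, 0, 0, 0, 0], [4, -32, 0, 0, 0, 0], [4, -32, 0, 0, 0, 0], [4, -32, 0, 0, 0, 0], [4, -32, 0, 0, 0, 0], [4, -32, 0, 0, 0, 0], [4, -32, 0, 0, 0, 0]]]'

```text
t: 31.17
ee_pos: [0.6012, -0.0961, 0.1259]
orientation: [[0.073, 0.997, -0.005], [0.997, -0.073, 0.001], [0.0, -0.005, -1.0]]
force: [-0.3, 0.1, -2.2]
grip_width: 0.735
grip_force: 50.8
```

send_rows --series '[[[3, -32, 0, 0, 0, 0], [0, -19, 0, 0, 0, 0], [0, 0, 0, 0, 0, 0], [0, 0, -25, 0, 0, 0], [0, 0, -25, 0, 0, 0], [0, 0, -12, 0, 0, 0], [0, 0, 0, 0, 0, 0], [0, 0, 0, 0, 0, 0]]]'

```text
t: 31.83
ee_pos: [0.6041, -0.1447, 0.0642]
orientation: [[0.073, 0.997, -0.005], [0.997, -0.073, 0.002], [0.001, -0.005, -1.0]]
force: [1.5, 0.3, -2.1]
grip_width: 0.733
grip_force: 50.7
```

send_rows --series '[[[0, 0, 0, 0, 0, 0], [0, 0, 0, 0, 0, 0], [0, 0, 0, 0, 0, 0]]]'

```text
t: 32.08
ee_pos: [0.6073, -0.1458, 0.0676]
orientation: [[0.073, 0.997, 0.002], [0.997, -0.073, -0.001], [-0.0, 0.002, -1.0]]
force: [-0.1, 0.9, -3.3]
grip_width: 0.736
grip_force: 50.7
```

send_rows --series '[[[-1, -1, -6, 0, 0, 0], [0, 0, -5, 0, 0, 0], [0, 0, -5, 0, 0, 0], [0, 0, -5, 0, 0, 0], [0, 0, 0, 0, 0, 0], [0, 0, 0, 0, 0, 0]]]'

```text
t: 32.58
ee_pos: [0.6047, -0.1467, 0.0447]
orientation: [[0.073, 0.997, -0.001], [0.997, -0.073, 0.0], [0.0, -0.001, -1.0]]
force: [0.8, -0.5, -2.5]
grip_width: 0.739
grip_force: 50.7
```

```bash
python3 v.py .606 -.147 .05
```

```text
32.6333 [ 0.60510468 -0.14679774  0.04510869] [-0.76082627  0.30590935 -2.59660088] [ 0.00457179 -0.00347393 -0.05141229] 0.7372796364077701
None
```

send_rows --series '[[[1, 0, -5, 0, 0, 0], [0, 0, -5, 0, 0, 0], [0, 0, -4, 0, 0, 0], [0, 0, -2, 0, 0, 0], [0, 0, -1, 0, 0, 0], [0, 0, 0, 0, 0, 0]]]'

```text
t: 33.18
ee_pos: [0.606, -0.1468, 0.0282]
orientation: [[0.074, 0.997, -0.001], [0.997, -0.074, 0.0], [0.0, -0.001, -1.0]]
force: [-0.0, -0.6, -2.9]
grip_width: 0.734
grip_force: 50.9
```

send_rows --series '[[[0, 0, -1, 0, 0, 0], [0, 0, 0, 0, 0, 0], [0, 0, 0, 0, 0, 0]]]'

```text
t: 33.43
ee_pos: [0.6064, -0.147, 0.0279]
orientation: [[0.074, 0.997, 0.0], [0.997, -0.074, -0.0], [-0.0, 0.0, -1.0]]
force: [-0.7, -0.5, 1.5]
grip_width: 0.736
grip_force: 51.1
```

send_rows --series '[[[0, 0, -1, 0, 0, 0], [0, 0, 0, 0, 0, 0], [0, 0, 0, 0, 0, 0], [0, 0, 0, 0, 0, 0], [0, 0, 0, 0, 0, 0], [0, 0, 20, 0, 0, 0], [0, 0, 35, 0, 0, 0], [0, 0, 35, 0, 0, 0]]]' --hand 1

```text
t: 34.1
ee_pos: [0.6048, -0.1464, 0.1159]
orientation: [[0.073, 0.997, -0.004], [0.997, -0.073, 0.001], [0.001, -0.004, -1.0]]
force: [0.4, -0.3, -0.1]
grip_width: 0.998
grip_force: 0.0
```

send_rows --series '[[[-10, 10, 35, 0, 0, 0], [-30, 30, 20, 0, 0, 0], [-30, 30, 0, 0, 0, 0], [-30, 30, 0, 0, 0, 0], [-30, 30, 0, 0, 0, 0], [-30, 30, 0, 0, 0, 0], [-20, 30, 0, 0, 0, 0], [0, 0, 0, 0, 0, 0]]]'

```text
t: 34.77
ee_pos: [0.4268, 0.0413, 0.1692]
orientation: [[0.068, 0.998, -0.003], [0.998, -0.068, 0.002], [0.002, -0.003, -1.0]]
force: [0.2, 0.6, -1.0]
grip_width: 1.002
grip_force: 0.0
```

```bash
cat > k.py <<'E'
from h import *
a=r.read_camera("scene"); b=r.read_camera("top"); s=r.read_state(); print(s["t"],s["ee_pos"])
for n,V,q,z,hi in(("block_slot",box(.075,.07,0,.045),(.456,-.34,-.19),.025,True),("warmer",box(.21,.33,0,.06),(.575,-.024,-.07),.03,True)):
    for p in(a,b):
        m=region(p,n,pix(p,[q[0],q[1],z]))
        print(n,fit([(p,m)],V,q,hi) if m is not None else None)
# key bow: dark pixels near the block, both views
for p,nm in((a,"scene"),(b,"top")):
    c=pix(p,[.457,-.339,.07]).astype(int); col=p["color"].astype(int); w=16
    sub=col[c[1]-w:c[1]+w,c[0]-w:c[0]+w]; dk=((sub.max(2)<50)&(sub[...,0]-sub[...,2]<12)).astype(np.uint8)
    n,lab,st,cen=cv2.connectedComponentsWithStats(dk,connectivity=4); i=min([j for j in range(1,n) if st[j,4]>25],key=lambda j:np.hypot(*(cen[j]-w)))
    M=np.zeros((420,560),np.uint8); M[c[1]-w:c[1]+w,c[0]-w:c[0]+w]=lab==i
    print(nm,st[i],cen[i]+c-w,[fit([(p,M)],box(.044,.012,.045,.089),(.457,-.339,y)) for y in(-.2,-.1)])
ims=[cv2.convertScaleAbs(cv2.resize(cv2.cvtColor(p["color"],cv2.COLOR_RGB2BGR)[c[1]:c[3],c[0]:c[2]],(400,300),interpolation=cv2.INTER_CUBIC),alpha=1.6,beta=5) for p,c in((a,(200,160,360,280)),(a,(150,150,210,195)),(b,(215,140,375,260)),(b,(355,205,415,250)))]
cv2.imwrite("pics/k2.png",np.vstack([np.hstack(ims[:2]),np.hstack(ims[2:])]))
E
python3 k.py
```

```text
34.8667 [0.43147316 0.03851418 0.16964667]
block_slot (array([ 0.4565, -0.3398, -0.2291]), np.float64(0.094))
block_slot None
warmer (array([ 0.5752, -0.0241, -0.0676]), np.float64(0.055))
warmer (array([ 0.5753, -0.027 , -0.0743]), np.float64(0.176))
scene [ 10   8  15  20 200] [176.14 171.51] [(array([ 0.4551, -0.3397,  0.0215]), np.float64(0.162)), (array([ 0.4551, -0.3397,  0.0207]), np.float64(0.161))]
top [14 10  7 15 65] [390.2 223. ] [(array([ 0.455 , -0.3397, -0.3959]), np.float64(0.414)), (array([ 0.4561, -0.3398, -0.3804]), np.float64(0.414))]
```

View pics/k2.png

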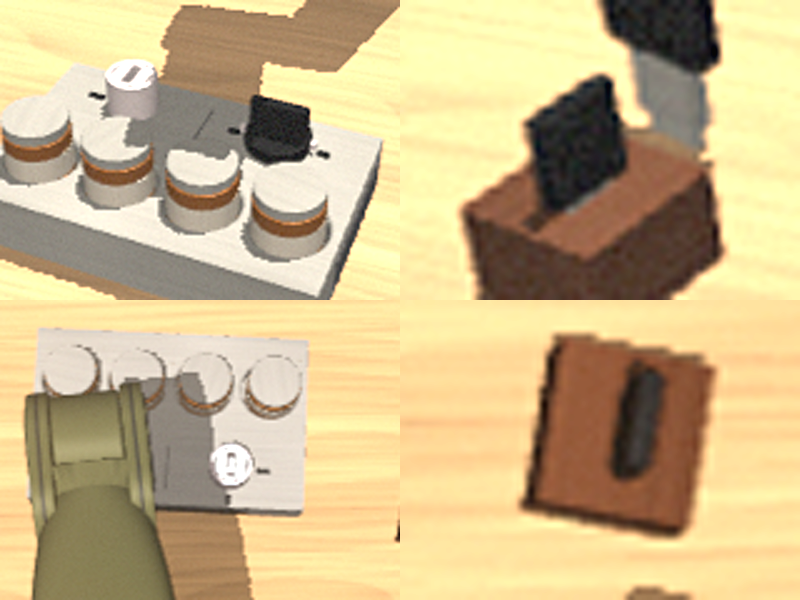

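Four jars are seated and the wing lines up with the ridges. The key's bow sits slightly above the block top, with a bit of blade visible. I'll fit its pose with height free.

```bash
cat > kf.py <<'E'
from h import *
from scipy.optimize import least_squares
a=r.read_camera("scene"); b=r.read_camera("top")
Ms=[]
for p in(a,b):
    c=pix(p,[.457,-.339,.075]).astype(int); col=p["color"].astype(int); w=17
    sub=cv2.resize(p["color"][c[1]-w:c[1]+w,c[0]-w:c[0]+w],None,fx=4,fy=4,interpolation=cv2.INTER_CUBIC).astype(int)
    dk=((sub.max(2)<58)&(sub[...,0]-sub[...,2]<16)).astype(np.uint8); dk=cv2.morphologyEx(dk,cv2.MORPH_OPEN,np.ones((5,5)))
    n,lab,st,cen=cv2.connectedComponentsWithStats(dk); i=min([j for j in range(1,n) if st[j,4]>300],key=lambda j:np.hypot(*(cen[j]-4*w)))
    M=(lab==i).astype(np.uint8); print(st[i],cen[i]/4+c-w); Ms.append((p,c-w,M))
def cost(q,vs=Ms,det=False):
    o=[]
    for p,o0,M in vs:
        m=np.zeros_like(M); h=(hull(p,box(.044,.012,q[3],q[3]+.044),q[:3])-o0+.5)*4-.5
        cv2.fillConvexPoly(m,np.round(h*16).astype(np.int32),1,cv2.LINE_8,4); o.append(1-(m&M).sum()/(m|M).sum())
    return o if det else sum(o)
best=None
for y0 in(-.3,-.2,-.1):
  for z0 in(.045,.055):
    q=np.array([.457,-.339,y0,z0]); sim=np.vstack([q]+[q+d for d in np.diag([.006,.006,.1,.006])])
    R=minimize(cost,q,method="Nelder-Mead",options=dict(initial_simplex=sim,xatol=1e-5,fatol=1e-5,maxiter=600))
    if best is None or R.fun<best.fun: best=R
print(np.round(best.x,4),cost(best.x,det=True))
# block from top view by colour
p=b; hsv=cv2.cvtColor(p["color"],cv2.COLOR_RGB2HSV); c=pix(p,[.456,-.34,.03]).astype(int)
x0,y0=c-22; sub=p["color"][y0:y0+44,x0:x0+44].astype(int); m=(sub.sum(2)<230).astype(np.uint8)
n,lab,st,cen=cv2.connectedComponentsWithStats(m); i=lab[22,22] or 1+np.argmax(st[1:,4]); M=np.zeros((420,560),np.uint8); M[y0:y0+44,x0:x0+44]=lab==i
print(st[i],fit([(p,M)],box(.075,.07,0,.045),(.456,-.34,-.2),True),fit([(p,M)],box(.07,.075,0,.045),(.456,-.34,-.2),True))
E
python3 kf.py
```

```text
[  46   42   58   82 3241] [176.54859611 171.79497069]
[  57   43   28   63 1194] [390.5010469 223.4809464]
[ 0.4541 -0.3414 -0.0535  0.0413] [np.float64(0.1602281565983925), np.float64(0.3465346534653465)]
[  8   8  29  31 675] (array([ 0.4572, -0.3403, -0.2225]), np.float64(0.049)) (array([ 0.4564, -0.3397, -0.3011]), np.float64(0.132))
```

```bash
cat > ov.py <<'E'
from h import *
a=r.read_camera("scene"); b=r.read_camera("top"); o=[]
def edges(im,p,V,q,o0,S,col):
    c,s=np.cos(q[2]),np.sin(q[2]); W=V@np.array([[c,s,0],[-s,c,0],[0,0,1]])+[q[0],q[1],0]
    for i in range(8):
        for j in range(i):
            if (np.abs(V[i]-V[j])>1e-6).sum()==1:
                A,B=[(pix(p,W[k])+.5-o0)*S for k in(i,j)]; cv2.line(im,tuple(int(v) for v in A),tuple(int(v) for v in B),col,1)
for p in(a,b):
    c=pix(p,[.457,-.34,.05]).astype(int); o0=c-[18,24]; S=11
    im=cv2.cvtColor(p["color"],cv2.COLOR_RGB2BGR)[o0[1]:o0[1]+46,o0[0]:o0[0]+36]
    im=cv2.convertScaleAbs(cv2.resize(im,None,fx=S,fy=S,interpolation=cv2.INTER_CUBIC),alpha=2,beta=5)
    q=(.457,-.3402,-.22)
    edges(im,p,box(.075,.07,0,.045),q,o0,S,(0,255,0)); edges(im,p,box(.044,.012,.045,.089),q,o0,S,(0,0,255)); edges(im,p,box(.0285,.0105,.0449,.045),q,o0,S,(255,255,0)); o.append(im)
cv2.imwrite("pics/ov1.png",np.hstack(o))
E
python3 ov.py
```

```text
(no output)
```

View pics/ov1.png

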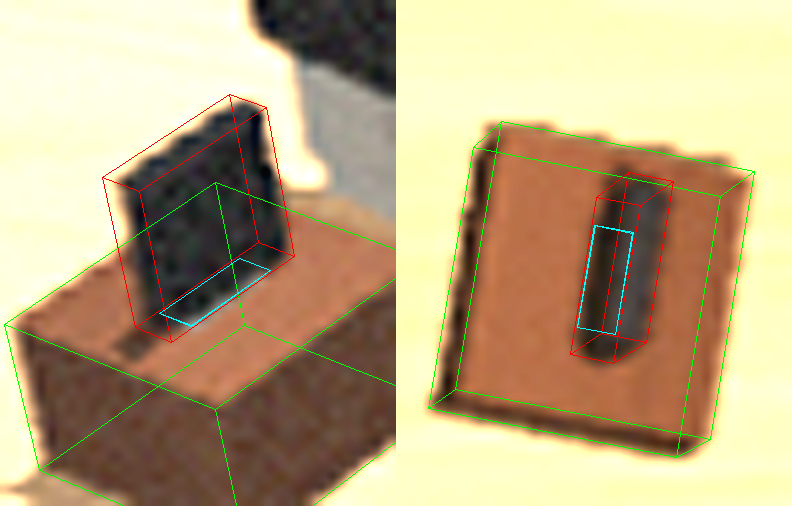

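```bash
python3 -c "
from h import *
s=r.read_state();print(s['joint_pos'],s['ee_pos'],np.degrees(np.arctan2(s['orientation'][1][1],s['orientation'][0][1])))"
```

```text
[ 4.89729335e+00  6.88176536e+00 -2.24416430e+01  6.06949648e+01
 -1.05617928e-04  9.91940004e+01] [0.43230929 0.03704075 0.16897157] -4.296707556708213
```

The overlay matches well: key at (0.457, -0.340), yaw about -12.6°, bow from z 45 to 89 mm. Going to grasp it.

send_rows --series '[[[2, -31, 0, 0, 0, 6.8], [2, -31, 0, 0, 0, 6.8], [2, -31, 0, 0, 0, 6.8], [2, -31, 0, 0, 0, 6.8], [2, -31, 0, 0, 0, 6.8], [2, -31, 0, 0, 0, 6.8], [2, -31, 0, 0, 0, 6.8], [2, -32, 0, 0, 0, 6.8]]]' --hand 0.6

```text
t: 35.93
ee_pos: [0.4475, -0.2093, 0.169]
orientation: [[-0.761, 0.648, -0.0], [0.648, 0.761, 0.0], [0.0, 0.0, -1.0]]
force: [0.0, 0.6, -0.3]
grip_width: 0.602
grip_force: 0.0
```

send_rows --series '[[[2, -32, 0, 0, 0, 6.8], [2, -32, 0, 0, 0, 6.8], [2, -32, 0, 0, 0, 6.8], [3, -32, 0, 0, 0, 6.8], [0, 0, 0, 0, 0, 0], [0, 0, 0, 0, 0, 0], [0, 0, 0, 0, 0, 0], [0, 0, 0, 0, 0, 0]]]'

```text
t: 36.6
ee_pos: [0.4563, -0.3344, 0.169]
orientation: [[-0.972, 0.233, -0.001], [0.233, 0.972, 0.001], [0.001, 0.001, -1.0]]
force: [0.0, 0.5, 0.1]
grip_width: 0.601
grip_force: 0.0
```

```bash
python3 -c "
from h import *
s=r.read_state();print(s['joint_pos'],s['ee_pos'],np.degrees(np.arctan2(s['orientation'][1][1],s['orientation'][0][1])),s['grip_width'])"
```

```text
[-3.62474606e+01  1.96448754e+01 -5.21462242e+00  6.52072325e+01
  1.83446362e-02 -2.27473944e+01] [ 0.45629496 -0.33439716  0.16895005] 76.49990281355736 0.6014771058818639
```

send_rows --series '[[[0.7, -5.6, -30, 0, 0, 0.9], [0, 0, -30, 0, 0, 0], [0, 0, -30, 0, 0, 0], [0, 0, -25, 0, 0, 0], [0, 0, -20, 0, 0, 0], [0, 0, -10, 0, 0, 0], [0, 0, 0, 0, 0, 0], [0, 0, 0, 0, 0, 0]]]'

```text
t: 37.27
ee_pos: [0.4575, -0.3402, 0.0245]
orientation: [[-0.976, 0.217, -0.0], [0.217, 0.976, 0.0], [0.0, 0.0, -1.0]]
force: [-0.4, 0.2, -1.0]
grip_width: 0.598
grip_force: 0.0
```

send_rows --series '[[[0, 0, 0, 0, 0, 0], [0, 0, 0, 0, 0, 0], [0, 0, 0, 0, 0, 0], [0, 0, 0, 0, 0, 0], [0, 0, 0, 0, 0, 0], [0, 0, 0, 0, 0, 0], [0, 0, 0, 0, 0, 0], [0, 0, 0, 0, 0, 0]]]' --hand 0 --newtons 25

```text
t: 37.93
ee_pos: [0.4584, -0.3416, 0.0255]
orientation: [[-0.976, 0.218, 0.002], [0.218, 0.976, -0.001], [-0.002, -0.001, -1.0]]
force: [-1.3, 0.0, 6.4]
grip_width: 0.135
grip_force: 30.3
```

```bash
cat > st.py <<'E'
from h import *
s=r.read_state();print(round(s['t'],2),np.round(s['ee_pos'],4),'h',round(np.degrees(np.arctan2(s['orientation'][1][1],s['orientation'][0][1])),2),'F',np.round(s['force'],2),'M',np.round(s['moment'],2),'g',round(s['grip_width'],3),round(s['grip_force'],1))
E
python3 st.py
```

```text
37.93 [ 0.4584 -0.3416  0.0255] h 77.41 F [-1.35  0.03  6.4 ] M [ 0.11  0.1  -0.01] g 0.135 30.3
```

send_rows --series '[[[0, 0, 0, 0, 0, 0], [0, 0, 0, 0, 0, 0], [0, 0, 10, 0, 0, 0], [0, 0, 15, 0, 0, 0], [0, 0, 15, 0, 0, 0], [0, 0, 25, 0, 0, 0], [0, 0, 30, 0, 0, 0], [0, 0, 30, 0, 0, 0]]]' --newtons 70

```text
t: 38.6
ee_pos: [0.4564, -0.3403, 0.1502]
orientation: [[-0.976, 0.218, -0.002], [0.218, 0.976, 0.001], [0.002, 0.001, -1.0]]
force: [1.1, -1.0, -1.2]
grip_width: 0.13
grip_force: 68.2
```

```bash
python3 st.py; python3 - <<'E'
from h import *
a=r.read_camera("scene"); b=r.read_camera("top")
P=[.5099,-.0949,.1]
for n,p in(("s",a),("t",b)):
    u=pix(p,P); x,y=np.round(u).astype(int); w=12
    g=cv2.resize(cv2.cvtColor(p["color"],cv2.COLOR_RGB2GRAY)[y-w:y+w,x-w:x+w],None,fx=4,fy=4,interpolation=cv2.INTER_CUBIC)
    for th in(165,185,205):
        m=(g>th).astype(np.uint8); k,l,st,c=cv2.connectedComponentsWithStats(m); i=1+np.argmax(st[1:,4]); C=max(cv2.findContours((l==i).astype(np.uint8),0,1)[0],key=cv2.contourArea); H=cv2.convexHull(C)
        e=cv2.fitEllipse(H); cc=np.array(e[0])/4+[x-w-.375,y-w-.375]
        print(n,th,"pred",u,"ell",cc,np.round(np.array(e[1])/4,1),"->",atz(p,cc,.1))
    print("exp dia px",[np.round(np.ptp(np.array([pix(p,[P[0]+.025*np.cos(t),P[1]+.025*np.sin(t),.1]) for t in np.linspace(0,6.28,40)]),axis=0),1)])
    if n=="s": save(p,"sw.png",(x-30,y-24,x+30,y+24),10)
E
```

```text
38.6 [ 0.4564 -0.3403  0.1502] h 77.41 F [ 1.09 -1.01 -1.21] M [-0.   -0.01 -0.01] g 0.13 68.2
s 165 pred [251.9499121  188.95214252] ell [252.14253807 189.34234142] [11.9 20.1] -> [ 0.51123669 -0.09386746  0.1       ]
s 185 pred [251.9499121  188.95214252] ell [252.19728565 189.33442593] [11.4 19.4] -> [ 0.51116554 -0.09375492  0.1       ]
s 205 pred [251.9499121  188.95214252] ell [250.90368843 184.3535161 ] [1.  2.1] -> [ 0.49293372 -0.10444913  0.1       ]
exp dia px [array([20.9, 12.2])]
t 165 pred [306.94866023 205.17522757] ell [307.00531197 205.43966198] [15.7 16.3] -> [ 0.50911474 -0.09504192  0.1       ]Traceback (most recent call last):
  File "<stdin>", line 9, in <module>
cv2.error: OpenCV(4.12.0) /io/opencv/modules/imgproc/src/shapedescr.cpp:361: error: (-201:Incorrect size of input array) There should be at least 5 points to fit the ellipse in function 'fitEllipseNoDirect'
```

View pics/sw.png

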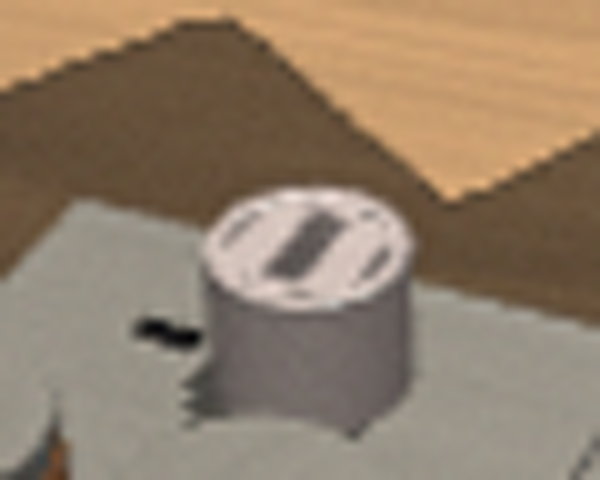

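send_rows --series '[[[7, 31, 0, 0, 0, 1.1], [7, 31, 0, 0, 0, 1.1], [7, 31, 0, 0, 0, 1.1], [7, 31, 0, 0, 0, 1.1], [7, 31, 0, 0, 0, 1.1], [7, 31, 0, 0, 0, 1.1], [6, 30, 0, 0, 0, 1], [5, 30, 0, 0, 0, 1]]]'

```text
t: 39.37
ee_pos: [0.51, -0.0934, 0.1489]
orientation: [[-0.998, 0.069, -0.001], [0.069, 0.998, 0.0], [0.001, 0.0, -1.0]]
force: [1.0, 0.1, -0.0]
grip_width: 0.126
grip_force: 68.5
```

send_rows --series '[[[0, 0, 0, 0, 0, 0], [0, 0, -10, 0, 0, 0], [0, 0, -10, 0, 0, 0], [0, 0, 0, 0, 0, 0], [0, 0, 0, 0, 0, 0], [0, 0, 0, 0, 0, 0]]]'

```text
t: 39.87
ee_pos: [0.5098, -0.0959, 0.1287]
orientation: [[-0.997, 0.071, -0.001], [0.071, 0.997, 0.0], [0.001, -0.0, -1.0]]
force: [-0.4, 0.6, -0.7]
grip_width: 0.127
grip_force: 68.6
```

```bash
python3 st.py; cat > ov2.py <<'E'
from h import *
import sys
from ov_e import edges
a=r.read_camera("scene"); s=r.read_state(); z=float(sys.argv[1]); n=sys.argv[2]
T=s["ee_pos"]; h=np.arctan2(s['orientation'][1][1],s['orientation'][0][1])-np.pi/2
c=pix(a,[*T[:2],z+.03]).astype(int); S=12; o0=c-[30,24]
im=cv2.cvtColor(a["color"],cv2.COLOR_RGB2BGR)[o0[1]:o0[1]+48,o0[0]:o0[0]+60]
im=cv2.convertScaleAbs(cv2.resize(im,None,fx=S,fy=S,interpolation=cv2.INTER_CUBIC),alpha=2,beta=5)
q=(T[0],T[1],h)
edges(im,a,box(.026,.008,z+.008,z+.032),q,o0,S,(0,0,255)); edges(im,a,box(.044,.012,z+.032,z+.076),q,o0,S,(0,255,0)); edges(im,a,box(.021,.0045,z,z+.008),q,o0,S,(0,255,255))
edges(im,a,box(.0284,.0104,.0999,.1),(.510,-.0946,-.07),o0,S,(255,255,0))
cv2.imwrite("pics/"+n,im)
E
cat > ov_e.py <<'E'
from h import *
def edges(im,p,V,q,o0,S,col):
    c,s=np.cos(q[2]),np.sin(q[2]); W=V@np.array([[c,s,0],[-s,c,0],[0,0,1]])+[q[0],q[1],0]
    for i in range(8):
        for j in range(i):
            if (np.abs(V[i]-V[j])>1e-6).sum()==1:
                A,B=[(pix(p,W[k])+.5-o0)*S for k in(i,j)]; cv2.line(im,tuple(int(v) for v in A),tuple(int(v) for v in B),col,1)
E
python3 ov2.py .117 ov3.png
```

```text
39.87 [ 0.5098 -0.0959  0.1287] h 85.91 F [-0.41  0.55 -0.65] M [-0.02  0.01  0.05] g 0.127 68.6
```

View pics/ov3.png

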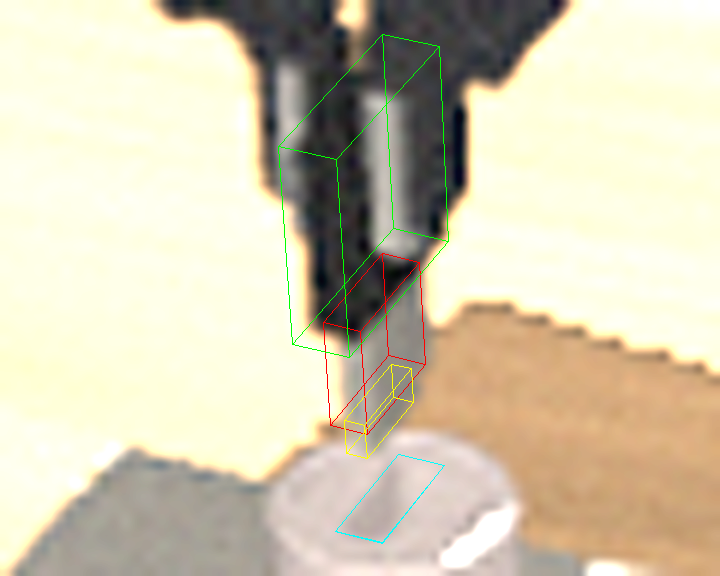

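```bash
python3 st.py; python3 - <<'E'
from h import *
a=r.read_camera("scene"); s=r.read_state(); T=s["ee_pos"]
c=pix(a,[*T[:2],.147]).astype(int); o0=c-[30,24]; print(o0)
im=a["color"].astype(int)[o0[1]+24:o0[1]+46,o0[0]+23:o0[0]+42]
print("cols",23,"..41 offset; values R / (R-B)")
for i,row in enumerate(im): print(24+i,' '.join(f"{p[0]:3d}/{p[0]-p[2]:<3d}" for p in row))
E
```

```text
39.92 [ 0.5102 -0.0958  0.1291] h 85.92 F [ 0.41  0.78 -0.6 ] M [ 0.01 -0.03 -0.03] g 0.123 68.6
[220 148]
cols 23 ..41 offset; values R / (R-B)
24 205/92  214/97  121/55   17/-1   20/-2   18/0    19/3    25/-1   10/-5   19/1    55/5    66/5   123/40  189/82  210/95  203/90  204/91  208/94  208/93 
25 206/91  210/95  127/56   33/3    17/-1   22/0    20/-3   21/3    24/1    50/7    69/5    65/4   117/37  197/85  203/92  130/57   92/38   93/38   93/40 
26 206/92  212/94  126/55   32/6    19/-6   12/-6   19/-3   19/2    37/3    66/7    69/7    66/4    92/20  194/85  144/63  104/43  103/44  101/44  102/44 
27 207/92  211/93  154/66   78/34   47/16   30/6    19/0    47/3    64/6    72/8    75/6    67/3    74/11   93/37  101/44  105/45  105/43  105/45  109/47 
28 206/92  210/94  214/96  183/82  146/58   89/24   52/3    76/6    74/8    70/6    68/6    67/5    74/12  101/42  106/46  104/46  106/46  105/47  105/44 
29 200/89  201/89  202/90  211/95  170/69  109/23   88/9    85/9    73/6    71/6    70/7    69/7    75/12  103/40  111/47  108/45  109/46  106/46  109/44 
30 204/90  205/90  206/92
[... 1752 characters left out ...]
0   89/9   102/12  115/12  114/12  108/11  109/12  109/12  112/11  104/10  105/10 
42 106/9   108/12  110/13  111/13  110/12  110/13  103/10   95/10   93/8    94/8    99/11  109/12  110/11  111/14  111/12  110/14  102/12  103/13  116/12 
43 108/12  109/13  109/12  111/12  109/11  104/11   96/9    93/11   89/8    90/10  105/12  110/13  108/11  109/11  110/12  102/11   95/9   174/19  213/23 
44 109/12  112/11  107/12  111/12  112/11  100/11   97/11   94/11   95/11   96/9   110/12  108/11  109/12  110/12  105/10  106/13  147/16  215/25  169/19 
45  93/10  113/13  112/13  110/12  105/11  113/12  110/12  107/11  106/12  109/11  111/13  109/12  108/11  107/12  111/11  207/25  208/23  157/17  110/9
```

send_rows --series '[[[1.2, 0.6, 0, 0, 0, 0], [0, 0, -6, 0, 0, 0], [0, 0, -5, 0, 0, 0], [0, 0, -4, 0, 0, 0], [0, 0, -3, 0, 0, 0], [0, 0, -2, 0, 0, 0], [0, 0, 0, 0, 0, 0]]]'

```text
t: 40.55
ee_pos: [0.5111, -0.0942, 0.1085]
orientation: [[-0.998, 0.069, -0.001], [0.069, 0.998, 0.0], [0.001, 0.0, -1.0]]
force: [0.3, 0.4, -0.3]
grip_width: 0.122
grip_force: 68.6
```

```bash
python3 st.py
```

```text
40.55 [ 0.5111 -0.0942  0.1085] h 86.02 F [ 0.32  0.42 -0.33] M [-0.04  0.05 -0.04] g 0.122 68.6
```

send_rows --series '[[[0, 0, -2, 0, 0, 0], [0, 0, -2, 0, 0, 0], [0, 0, 0, 0, 0, 0]]]'

```text
t: 40.8
ee_pos: [0.5114, -0.0942, 0.1049]
orientation: [[-0.998, 0.07, -0.0], [0.07, 0.998, 0.0], [0.0, 0.0, -1.0]]
force: [-0.1, 0.1, -0.6]
grip_width: 0.13
grip_force: 68.6
```

send_rows --series '[[[0, 0, -1.5, 0, 0, 0], [0, 0, -1.5, 0, 0, 0], [0, 0, 0, 0, 0, 0]]]'

```text
t: 41.05
ee_pos: [0.5116, -0.0943, 0.102]
orientation: [[-0.998, 0.07, 0.0], [0.07, 0.998, -0.0], [-0.0, -0.0, -1.0]]
force: [-0.6, 0.4, -0.6]
grip_width: 0.13
grip_force: 68.5
```

```bash
python3 st.py
```

```text
41.05 [ 0.5116 -0.0943  0.102 ] h 86.01 F [-0.64  0.36 -0.63] M [-0.06 -0.1   0.03] g 0.13 68.5
```

Tip estimated at about 0.0895 with no contact, so it is entering the slot. Continuing.

send_rows --series '[[[0, 0, -1.5, 0, 0, 0], [0, 0, -1.5, 0, 0, 0], [0, 0, 0, 0, 0, 0]]]'

```text
t: 41.3
ee_pos: [0.5117, -0.0943, 0.0989]
orientation: [[-0.998, 0.07, 0.0], [0.07, 0.998, 0.0], [-0.0, 0.0, -1.0]]
force: [-0.4, 0.3, -1.5]
grip_width: 0.129
grip_force: 68.5
```

send_rows --series '[[[0, 0, -1.5, 0, 0, 0], [0, 0, -1.5, 0, 0, 0], [0, 0, 0, 0, 0, 0]]]'

```text
t: 41.55
ee_pos: [0.5117, -0.0943, 0.0959]
orientation: [[-0.998, 0.07, 0.0], [0.07, 0.998, 0.0], [-0.0, 0.0, -1.0]]
force: [0.3, -0.0, -1.1]
grip_width: 0.127
grip_force: 68.5
```

```bash
python3 st.py
```

```text
41.55 [ 0.5117 -0.0943  0.0959] h 86.01 F [ 0.31 -0.04 -1.08] M [-0.03 -0.13  0.01] g 0.127 68.5
```

send_rows --series '[[[0, 0, -2, 0, 0, 0], [0, 0, -2, 0, 0, 0], [0, 0, -2, 0, 0, 0], [0, 0, 0, 0, 0, 0]]]'

```text
t: 41.88
ee_pos: [0.5116, -0.0943, 0.0898]
orientation: [[-0.998, 0.07, -0.0], [0.07, 0.998, 0.0], [0.0, 0.0, -1.0]]
force: [0.5, -0.4, -1.1]
grip_width: 0.128
grip_force: 68.5
```

send_rows --series '[[[0, 0, -2, 0, 0, 0], [0, 0, -2, 0, 0, 0], [0, 0, -2, 0, 0, 0], [0, 0, -1, 0, 0, 0], [0, 0, 0, 0, 0, 0]]]'

```text
t: 42.3
ee_pos: [0.5116, -0.0943, 0.0829]
orientation: [[-0.998, 0.07, -0.0], [0.07, 0.998, -0.0], [0.0, -0.0, -1.0]]
force: [0.7, 0.8, -1.5]
grip_width: 0.129
grip_force: 68.5
```

send_rows --series '[[[0, 0, -1, 0, 0, 0], [0, 0, -0.5, 0, 0, 0], [0, 0, 0, 0, 0, 0]]]'

```text
t: 42.55
ee_pos: [0.5116, -0.0943, 0.0816]
orientation: [[-0.998, 0.07, 0.0], [0.07, 0.998, -0.0], [-0.0, -0.0, -1.0]]
force: [0.2, -0.1, -1.3]
grip_width: 0.128
grip_force: 68.5
```

```bash
python3 st.py
```

```text
42.55 [ 0.5116 -0.0943  0.0816] h 86.01 F [ 0.18 -0.08 -1.34] M [ 0.02 -0.23 -0.01] g 0.128 68.5
```

send_rows --series '[[[0, 0, -1, 0, 0, 0], [0, 0, 0, 0, 0, 0]]]'

```text
t: 42.72
ee_pos: [0.5116, -0.0943, 0.0807]
orientation: [[-0.998, 0.07, 0.0], [0.07, 0.998, -0.0], [-0.0, -0.0, -1.0]]
force: [0.1, -0.5, -0.7]
grip_width: 0.126
grip_force: 68.7
```

send_rows --series '[[[0, 0, -1, 0, 0, 0], [0, 0, 0, 0, 0, 0], [0, 0, 0, 0, 0, 0]]]'

```text
t: 42.97
ee_pos: [0.5117, -0.0943, 0.0805]
orientation: [[-0.998, 0.07, 0.001], [0.07, 0.998, -0.0], [-0.001, -0.0, -1.0]]
force: [-0.4, 0.1, 6.0]
grip_width: 0.132
grip_force: 69.7
```

```bash
python3 st.py
```

```text
42.97 [ 0.5117 -0.0943  0.0805] h 86.01 F [-0.38  0.08  6.02] M [ 0.04  0.21 -0.04] g 0.132 69.7
```

send_rows --series '[[[0, -0.1, 0, 0, 0, -6], [0, -0.1, 0, 0, 0, -6], [0, -0.1, 0, 0, 0, -6], [0, -0.1, 0, 0, 0, -6], [0, -0.1, 0, 0, 0, -6], [0, 0, 0, 0, 0, 0]]]'

```text
t: 43.47
ee_pos: [0.5117, -0.0955, 0.0805]
orientation: [[-0.827, 0.562, 0.001], [0.562, 0.827, -0.001], [-0.001, -0.001, -1.0]]
force: [-1.0, -1.2, 5.6]
grip_width: 0.126
grip_force: 69.4
```

```bash
python3 st.py
```

```text
43.47 [ 0.5117 -0.0955  0.0805] h 55.79 F [-1.01 -1.2   5.63] M [-0.23  0.31 -0.02] g 0.126 69.4
```

send_rows --series '[[[-0.1, -0.1, 0, 0, 0, -6], [-0.1, -0.1, 0, 0, 0, -6], [-0.1, -0.1, 0, 0, 0, -6], [-0.1, -0.1, 0, 0, 0, -6], [-0.1, -0.1, 0, 0, 0, -6], [-0.1, 0, 0, 0, 0, -6], [-0.1, 0, 0, 0, 0, -6], [0, 0, 0, 0, 0, 0]]]'

```text
t: 44.13
ee_pos: [0.5106, -0.0965, 0.0805]
orientation: [[-0.238, 0.971, -0.0], [0.971, 0.238, -0.003], [-0.002, -0.001, -1.0]]
force: [-2.2, -2.5, 5.7]
grip_width: 0.125
grip_force: 69.5
```

send_rows --series '[[[-0.1, 0, 0, 0, 0, -6], [-0.1, 0, 0, 0, 0, -4], [-0.1, 0, 0, 0, 0, -3], [0, 0, 0, 0, 0, -2], [0, 0, 0, 0, 0, 0], [0, 0, 0, 0, 0, 0]]]'

```text
t: 44.63
ee_pos: [0.5101, -0.0966, 0.0806]
orientation: [[0.018, 1.0, -0.0], [1.0, -0.018, -0.003], [-0.003, -0.0, -1.0]]
force: [-2.7, -2.1, 7.2]
grip_width: 0.128
grip_force: 69.6
```

```bash
python3 st.py
```

```text
44.63 [ 0.5101 -0.0966  0.0806] h -1.03 F [-2.73 -2.07  7.21] M [-0.58  0.54 -0.07] g 0.128 69.6
```

send_rows --series '[[[0, 0, 0, 0, 0, -2], [0, 0, 0, 0, 0, -2], [0, 0, 0, 0, 0, -2], [0, 0, 0, 0, 0, -2], [0, 0, 0, 0, 0, 0], [0, 0, 0, 0, 0, 0]]]'

```text
t: 45.13
ee_pos: [0.5095, -0.0965, 0.0805]
orientation: [[0.157, 0.988, -0.001], [0.988, -0.157, -0.003], [-0.003, -0.001, -1.0]]
force: [-3.6, -2.8, 8.3]
grip_width: 0.128
grip_force: 69.8
```

```bash
python3 st.py
```

```text
45.13 [ 0.5095 -0.0965  0.0805] h -9.03 F [-3.56 -2.83  8.28] M [-0.6   0.8   0.03] g 0.128 69.8
```

send_rows --series '[[[0, 0, 0, 0, 0, -2], [0, 0, 0, 0, 0, -1], [0, 0, 0, 0, 0, 0], [0, 0, 0, 0, 0, 0]]]'

```text
t: 45.47
ee_pos: [0.5092, -0.0965, 0.0805]
orientation: [[0.207, 0.978, -0.002], [0.978, -0.207, -0.003], [-0.003, -0.001, -1.0]]
force: [-3.8, -3.8, 8.9]
grip_width: 0.13
grip_force: 70.2
```

```bash
python3 st.py
```

```text
45.47 [ 0.5092 -0.0965  0.0805] h -11.92 F [-3.83 -3.82  8.95] M [-0.62  0.98  0.62] g 0.13 70.2
```

send_rows --series '[[[0, 0, 0, 0, 0, -1.5], [0, 0, 0, 0, 0, 0], [0, 0, 0, 0, 0, 0], [0, 0, 0, 0, 0, 0]]]'

```text
t: 45.8
ee_pos: [0.5092, -0.0965, 0.0806]
orientation: [[0.231, 0.973, -0.002], [0.973, -0.231, -0.003], [-0.003, -0.001, -1.0]]
force: [-4.3, -3.2, 8.2]
grip_width: 0.129
grip_force: 72.1
```

```bash
python3 st.py
```

```text
45.8 [ 0.5092 -0.0965  0.0806] h -13.34 F [-4.26 -3.16  8.18] M [-0.62  0.98  1.04] g 0.129 72.1
```

send_rows --series '[[[0, 0, 0, 0, 0, 3], [0, 0, 0, 0, 0, 2.5], [0, 0, 0, 0, 0, 0], [0, 0, 0, 0, 0, 0]]]'

```text
t: 46.13
ee_pos: [0.5097, -0.0966, 0.0806]
orientation: [[0.139, 0.99, -0.001], [0.99, -0.139, -0.003], [-0.003, -0.001, -1.0]]
force: [-2.7, -3.0, 7.5]
grip_width: 0.127
grip_force: 69.7
```

```bash
python3 st.py
```

```text
46.13 [ 0.5097 -0.0966  0.0806] h -8.01 F [-2.7  -3.05  7.54] M [-0.59  0.71  0.09] g 0.127 69.7
```

send_rows --series '[[[0, 0, 3, 0, 0, 0], [0, 0, 5, 0, 0, 0], [0, 0, 7, 0, 0, 0], [0, 0, 8, 0, 0, 0], [0, 0, 12, 0, 0, 0], [0, 0, 20, 0, 0, 0], [0, 0, 20, 0, 0, 0], [0, 0, 0, 0, 0, 0]]]'

```text
t: 46.8
ee_pos: [0.514, -0.0946, 0.1593]
orientation: [[0.138, 0.99, 0.008], [0.99, -0.138, 0.001], [0.002, 0.008, -1.0]]
force: [1.7, -0.5, -0.4]
grip_width: 0.13
grip_force: 68.5
```

send_rows --series '[[[0, 0, 0, 0, 0, 0], [0, 0, 0, 0, 0, 0], [0, 0, 0, 0, 0, 0]]]'

```text
t: 47.05
ee_pos: [0.5099, -0.0947, 0.1538]
orientation: [[0.139, 0.99, -0.002], [0.99, -0.139, 0.001], [0.001, -0.002, -1.0]]
force: [-0.8, -0.0, -1.1]
grip_width: 0.127
grip_force: 68.5
```

```bash
python3 st.py
```

```text
47.05 [ 0.5099 -0.0947  0.1538] h -7.98 F [-0.81 -0.01 -1.11] M [-0.01  0.01 -0.03] g 0.127 68.5
```

send_rows --series '[[[-4, -19, 0, 0, 0, 6.6], [-4, -19, 0, 0, 0, 6.6], [-4, -19, 0, 0, 0, 6.6], [-4, -19, 0, 0, 0, 6.6], [-4, -19, 0, 0, 0, 6.6], [-4, -19, 0, 0, 0, 6.6], [-4, -19, 0, 0, 0, 6.6], [-4, -19, 0, 0, 0, 6.6]]]'

```text
t: 47.72
ee_pos: [0.4776, -0.2475, 0.1534]
orientation: [[-0.709, 0.705, -0.002], [0.705, 0.709, 0.002], [0.003, -0.0, -1.0]]
force: [0.1, -0.4, -1.2]
grip_width: 0.129
grip_force: 68.6
```

send_rows --series '[[[-4, -19, 0, 0, 0, 6.6], [-4, -19, 0, 0, 0, 6.6], [-4, -19, 0, 0, 0, 6.6], [-4, -19, 0, 0, 0, 6.6], [-4, -18, 0, 0, 0, 6.2], [0, 0, 0, 0, 0, 0], [0, 0, 0, 0, 0, 0], [0, 0, 0, 0, 0, 0]]]'

```text
t: 48.38
ee_pos: [0.4582, -0.3403, 0.1538]
orientation: [[-0.976, 0.219, -0.001], [0.219, 0.976, 0.002], [0.002, 0.002, -1.0]]
force: [-0.9, -0.3, -1.2]
grip_width: 0.13
grip_force: 68.6
```

send_rows --series '[[[0, 0, -30, 0, 0, 0], [0, 0, -25, 0, 0, 0], [0, 0, -20, 0, 0, 0], [0, 0, -10, 0, 0, 0], [0, 0, 0, 0, 0, 0], [0, 0, 0, 0, 0, 0], [0, 0, 0, 0, 0, 0]]]'

```text
t: 48.97
ee_pos: [0.4596, -0.3415, 0.0709]
orientation: [[-0.976, 0.218, 0.002], [0.218, 0.976, -0.001], [-0.002, -0.001, -1.0]]
force: [0.5, -0.5, -0.4]
grip_width: 0.123
grip_force: 68.6
```

```bash
python3 st.py; python3 - <<'E'
from h import *
a=r.read_camera("scene")
u=pix(a,[.510,-.0946,.1]).astype(int); im=cv2.cvtColor(a["color"],cv2.COLOR_RGB2BGR)
A=cv2.resize(im[u[1]-20:u[1]+25,u[0]-25:u[0]+35],(400,300),interpolation=cv2.INTER_CUBIC)
k=pix(a,[.458,-.341,.07]).astype(int)
B=cv2.convertScaleAbs(cv2.resize(im[k[1]-22:k[1]+23,k[0]-30:k[0]+30],(400,300),interpolation=cv2.INTER_CUBIC),alpha=1.8)
cv2.imwrite("pics/last.png",np.hstack([A,B]))
E
```

```text
48.97 [ 0.4596 -0.3415  0.0709] h 77.43 F [ 0.48 -0.47 -0.43] M [-0.   -0.01 -0.05] g 0.123 68.6
```

View pics/last.png

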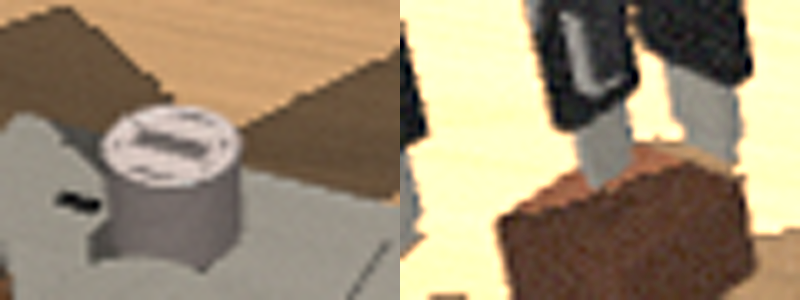

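The switch slot now lies along the row, so it is on. The key hangs over the block. Lowering.

send_rows --series '[[[-0.5, 0, 0, 0, 0, 0], [0, 0, -5, 0, 0, 0], [0, 0, -5, 0, 0, 0], [0, 0, -4, 0, 0, 0], [0, 0, -2, 0, 0, 0], [0, 0, 0, 0, 0, 0], [0, 0, 0, 0, 0, 0]]]'

```text
t: 49.6
ee_pos: [0.4578, -0.3412, 0.0533]
orientation: [[-0.976, 0.218, -0.001], [0.218, 0.976, 0.0], [0.001, 0.0, -1.0]]
force: [-0.4, 0.5, -0.5]
grip_width: 0.129
grip_force: 68.6
```

```bash
python3 st.py
```

```text
49.6 [ 0.4578 -0.3412  0.0533] h 77.41 F [-0.38  0.46 -0.49] M [ 0.06 -0.    0.01] g 0.129 68.6
```

send_rows --series '[[[0, 0, -1.5, 0, 0, 0], [0, 0, -1.5, 0, 0, 0], [0, 0, 0, 0, 0, 0]]]'

```text
t: 49.85
ee_pos: [0.458, -0.3412, 0.0504]
orientation: [[-0.976, 0.218, -0.0], [0.218, 0.976, 0.0], [0.0, 0.0, -1.0]]
force: [0.7, -0.6, -0.7]
grip_width: 0.129
grip_force: 68.6
```

send_rows --series '[[[0, 0, -1.5, 0, 0, 0], [0, 0, -1.5, 0, 0, 0], [0, 0, 0, 0, 0, 0]]]'

```text
t: 50.1
ee_pos: [0.4579, -0.3412, 0.0474]
orientation: [[-0.976, 0.218, -0.0], [0.218, 0.976, 0.0], [0.0, 0.0, -1.0]]
force: [-0.3, 0.4, -1.0]
grip_width: 0.128
grip_force: 68.6
```

```bash
python3 st.py
```

```text
50.1 [ 0.4579 -0.3412  0.0474] h 77.41 F [-0.31  0.4  -1.03] M [ 0.01 -0.    0.02] g 0.128 68.6
```

send_rows --series '[[[0, 0, -1.5, 0, 0, 0], [0, 0, -1.5, 0, 0, 0], [0, 0, 0, 0, 0, 0]]]'

```text
t: 50.35
ee_pos: [0.4579, -0.3411, 0.0443]
orientation: [[-0.976, 0.218, -0.0], [0.218, 0.976, 0.0], [0.001, 0.0, -1.0]]
force: [-0.9, 1.1, -0.8]
grip_width: 0.127
grip_force: 68.6
```

send_rows --series '[[[0, 0, -1.5, 0, 0, 0], [0, 0, -1.5, 0, 0, 0], [0, 0, 0, 0, 0, 0]]]'

```text
t: 50.6
ee_pos: [0.4579, -0.3412, 0.0413]
orientation: [[-0.976, 0.218, -0.0], [0.218, 0.976, 0.0], [0.0, 0.0, -1.0]]
force: [-0.9, -0.3, -0.9]
grip_width: 0.124
grip_force: 68.6
```

```bash
python3 st.py
```

```text
50.6 [ 0.4579 -0.3412  0.0413] h 77.41 F [-0.89 -0.3  -0.87] M [ 0.05 -0.    0.02] g 0.124 68.6
```

Main blade is in. 16 mm to go, to about z 0.0255.

send_rows --series '[[[0, 0, -2, 0, 0, 0], [0, 0, -2, 0, 0, 0], [0, 0, -2, 0, 0, 0], [0, 0, 0, 0, 0, 0]]]'

```text
t: 50.93
ee_pos: [0.4577, -0.3411, 0.0352]
orientation: [[-0.976, 0.218, -0.001], [0.218, 0.976, 0.001], [0.001, 0.0, -1.0]]
force: [-0.8, 0.2, -0.2]
grip_width: 0.129
grip_force: 68.6
```

send_rows --series '[[[0, 0, -2, 0, 0, 0], [0, 0, -2, 0, 0, 0], [0, 0, -2, 0, 0, 0], [0, 0, -1.5, 0, 0, 0], [0, 0, 0, 0, 0, 0]]]'

```text
t: 51.35
ee_pos: [0.4578, -0.3411, 0.0277]
orientation: [[-0.976, 0.218, -0.001], [0.218, 0.976, 0.0], [0.001, 0.0, -1.0]]
force: [-0.2, 0.2, -0.5]
grip_width: 0.127
grip_force: 68.6
```

send_rows --series '[[[0, 0, -1, 0, 0, 0], [0, 0, -1, 0, 0, 0], [0, 0, 0, 0, 0, 0], [0, 0, 0, 0, 0, 0]]]'

```text
t: 51.68
ee_pos: [0.4581, -0.3413, 0.0261]
orientation: [[-0.976, 0.218, -0.0], [0.218, 0.976, 0.0], [0.0, 0.0, -1.0]]
force: [1.1, 0.9, -0.1]
grip_width: 0.127
grip_force: 68.6
```

```bash
python3 st.py
```

```text
51.68 [ 0.4581 -0.3413  0.0261] h 77.41 F [ 1.05  0.93 -0.14] M [ 0.02 -0.    0.07] g 0.127 68.6
```

Release at partial opening, rise, and move off. Then check the jars and key before handing in.

send_rows --series '[[[0, 0, -0.6, 0, 0, 0], [0, 0, 0, 0, 0, 0], [0, 0, 0, 0, 0, 0]]]'

```text
t: 51.93
ee_pos: [0.4582, -0.3414, 0.0257]
orientation: [[-0.976, 0.218, 0.0], [0.218, 0.976, -0.0], [-0.0, -0.0, -1.0]]
force: [0.5, 0.2, -0.3]
grip_width: 0.127
grip_force: 68.9
```

send_rows --series '[[[0, 0, 0, 0, 0, 0], [0, 0, 0, 0, 0, 0], [0, 0, 0, 0, 0, 0], [0, 0, 0, 0, 0, 0], [0, 0, 0, 0, 0, 0], [0, 0, 10, 0, 0, 0], [0, 0, 20, 0, 0, 0], [0, 0, 30, 0, 0, 0]]]' --hand 0.6

```text
t: 52.6
ee_pos: [0.4561, -0.3398, 0.0844]
orientation: [[-0.976, 0.218, -0.005], [0.218, 0.976, 0.003], [0.005, 0.002, -1.0]]
force: [0.6, 0.0, -0.4]
grip_width: 0.6
grip_force: 0.0
```

send_rows --series '[[[0, 0, 30, 0, 0, 0], [0, 0, 35, 0, 0, 0], [0, 0, 25, 0, 0, 0], [-10, 25, 0, 0, 0, 0], [-10, 25, 0, 0, 0, 0], [-10, 25, 0, 0, 0, 0], [-10, 25, 0, 0, 0, 0], [0, 0, 0, 0, 0, 0]]]'

```text
t: 53.27
ee_pos: [0.415, -0.2371, 0.1763]
orientation: [[-0.976, 0.216, -0.002], [0.216, 0.976, 0.003], [0.003, 0.002, -1.0]]
force: [-1.0, 0.5, 0.6]
grip_width: 0.596
grip_force: 0.0
```

send_rows --series '[[[-5, 30, 0, 0, 0, 0], [0, 30, 0, 0, 0, 0], [0, 30, 0, 0, 0, 0], [0, 30, 0, 0, 0, 0], [0, 30, 0, 0, 0, 0], [0, 0, 0, 0, 0, 0], [0, 0, 0, 0, 0, 0], [0, 0, 0, 0, 0, 0]]]'

```text
t: 53.93
ee_pos: [0.4137, -0.0918, 0.1762]
orientation: [[-0.976, 0.218, 0.001], [0.218, 0.976, -0.001], [-0.001, -0.001, -1.0]]
force: [-0.0, -0.1, 0.9]
grip_width: 0.605
grip_force: 0.0
```

```bash
python3 st.py; python3 j.py; python3 - <<'E'
from h import *
a=r.read_camera("scene")
# compare key bow patch against the early picture s1 (1.4x)
k=pix(a,[.457,-.34,.07]).astype(int); old=cv2.resize(cv2.imread("pics/s1.png"),(560,420),interpolation=cv2.INTER_AREA)
new=cv2.cvtColor(a["color"],cv2.COLOR_RGB2BGR)
for im in(old,new):
    g=im[k[1]-20:k[1]+20,k[0]-14:k[0]+14].max(2); d=(g<50).astype(np.uint8); n,l,st,c=cv2.connectedComponentsWithStats(d,connectivity=4); print([ (s.tolist(),np.round(q,1).tolist()) for s,q in zip(st[1:],c[1:]) if s[4]>60])
for q in("jar0","key"): print(q,[(round(d["p"],2),np.round(d["point"],3).tolist()) for d in r.look_for(a,q)])
E
```

```text
53.93 [ 0.4137 -0.0918  0.1762] h 77.44 F [-0.01 -0.12  0.9 ] M [-0.05 -0.03 -0.02] g 0.605 0.0
[0.647 0.096 0.104] [(array([0.5815, 0.0823]), np.float64(0.152)), (array([0.6348, 0.0922]), np.float64(0.074))]
[ 0.624 -0.14   0.096] [(array([ 0.5559, -0.1805]), np.float64(0.155)), (array([ 0.6168, -0.1535]), np.float64(0.129))]
[ 0.653 -0.006  0.06 ] [(array([ 0.6691, -0.019 ]), np.float64(0.883)), None]
[ 0.628 -0.062  0.102] [(array([ 0.5654, -0.0897]), np.float64(0.143)), (array([ 0.6218, -0.0676]), np.float64(0.091))]
54.5333 [ 0.41305138 -0.0914262   0.17553972] 77.39669282608386
[([8, 11, 15, 23, 219], [15.0, 21.5])]
[([8, 12, 15, 21, 206], [15.0, 21.4])]
jar0 [(0.87, [0.627, -0.14, 0.098]), (0.81, [0.644, 0.096, 0.106]), (0.79, [0.628, -0.06, 0.1]), (0.21, [0.528, 0.053, 0.073])]
key [(0.93, [0.47, -0.45, 0.07]), (0.79, [0.461, -0.332, 0.071]), (0.71, [0.356, -0.359, 0.071])]
```

```bash
python3 -c "
from h import *
a=r.read_camera('scene'); print([(round(d['p'],2),np.round(d['point'],3).tolist()) for d in r.look_for(a,'old2')]); print(r.sign_off())"
```

```text
[(0.6, [0.639, 0.013, 0.098])]
the job is handed in; nothing more can be done
None
```

I handed in the job at about 55 s with three jars placed alongside the old one, the collar locked, the switch on and the key back in its block; the sign-off returned no verdict.

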